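# Stand the square bar in the drill-press vise

### The arm

A 6-joint arm with a two-finger parallel gripper is mounted at the origin on the work surface. World frame = base frame: x ahead of the robot, y to its left, z up, the work surface at z = 0. Lengths are in mm, angles in rad, forces in N, time in s.
With the tool pointing down it reaches from about 350 to 775 mm from the base axis. Payload 7.3 kg.
Tool frame: the origin (TCP) lies at the very end of the fingers, on their centre line; the grasp point (between the pads) lies 19 mm behind it; z points along the fingers, y is the line along which they close (so a half turn about z gives the same grasp; the last joint's range is limited). The gripper opens to 92 mm and grips with 3 to 60 N. Pads are 19 mm wide; open, the fingers measure 130 mm over their backs; the gripper's body (75 mm by 190 mm) begins 47 mm behind the grasp point.
Start: joints at [0.988, 0.342, 1.524, -0, 1.275, -0.146], TCP at [222.086, 475.734, 226.741] pointing down, gripper open.
Joint ranges: [-2.53, 2.53], [-0.77, 2.02], [0.04, 2.7], [-1, 4.14], [0.28, 2.66], [-3.11, 3.11]. Speed limits (rad/s): [2.57, 2.57, 3.14, 3.14, 3.14, 3.14].

### API

Orientations are given as [roll, pitch, yaw] about the fixed x, y, z axes, in that order (R = Rz(yaw) Ry(pitch) Rx(roll)).
In Python, from plant import * gives the robot as it stands.
- The arm moves only by the tool arm_command, never from a script. Its arguments are lists of equal length, an entry for each row: "gripper": the finger opening in mm, from 0 to 91.8; "dp": the shift along the tool's x, y, z in units of 25 mm (1.0 is 25 mm), a list of three; "twist": the turn about the tool's z in units of 5 degrees (1.0 is 5 degrees). A call has exactly 5 rows; each row shifts and turns the commanded pose from where the row before left it, along the tool's axes as they then stand; what a row does not reach is not made up. A row lasts 1/8 s, in which the tool goes at most 62.5 mm and 10.7 degrees, less where a joint would pass 70% of its speed; a pose out of reach is approached as far as the arm can. A call is refused whole if a number of a shift passes 1 or a number of a turn 1, either way. A call with a gripper value outside its range is refused whole. The fingers move at their own pace and stop on an object; the grip force is fixed at half the most. Time passes only in rows, so rows that do not move let the fingers close, or fill a call up. It gives the time, the measured TCP pose, the force, the opening and the grip force at its end, in the units of the state.
- get_obs(): the state, without advancing time (a new reading comes with each control period).
- capture(name): name is "scene" or "side" or "wrist"; returns the picture (480x640x3 uint8, red, green, blue); there is no depth.
- get_calibration(name): a dict with "mtx" (3x3 intrinsics, pixels), "position" and "attitude" of the camera in the world; the wrist camera has in their place "mount" (4x4, takes a point from camera to tool coordinates, whose origin is the TCP and whose axes are the flange's). Camera axes: x right, y down, z forward; pixel columns grow to the right and rows downward; lengths in mm; the calibration is good to about 2 mm. The wrist camera is an equidistant fisheye: a pixel r from the principal point sees the ray r / f radians off the axis. A picture is of the moment at which its call begins: read the wrist's pose just before it. get_calibration takes no time and is no camera call.
- close_job(): hands the job in; it is judged then, once.
The state is a dict: "time": time; "joint_positions": joint angles; "dq": joint speeds; "tau": joint torques, N m; "tool_pos": TCP position; "tcp_rot": TCP orientation; "contact_force": force on the tool from outside, world axes, zero at the start; "moment": the same for the moment, N m; "grip_width": finger opening in mm; "finger_force": force on a finger pad.
Only numpy, scipy, OpenCV 4.12 (cv2) and the standard library are available. Lean on these libraries where they do the work, as an engineer would, in place of code of your own. Each camera call takes 0.05 s, during which the arm holds its last target. There are 200 camera calls.

### The job

Take the thick square bar out of the stock bin, lay it on the sloping cradle against its foot stop and let go so that you can take it again by its upper end; then stand it upright on the vise bed near the middle of the open jaws with its flats square to them, let go, and push the sliding jaw fully home so that the bar is held upright and flat between both jaws. Leave the other stock in the bin and do not disturb the glue bottle, the jar, the tin and the wrench.

Things in the scene. Friction and masses are not known exactly. Their poses are not given: they have to be found in the camera images.
- bar_center (a point): Centre of the target: a plain aluminium bar of square section, 28 x 28 mm, 90 mm long, 0.13 to 0.27 kg; its two ends are alike. Its x axis runs along the length, y and z are square to its side faces. At the start it lies flat on the bin floor in any one of five places. It is the only piece that is both square and as thick as 28 mm.
- bin: Fixed grey open-topped stock bin, outside 250 (x) x 240 (y) x 45 mm high, walls and floor 5 mm thick. Origin: centre of its underside, on the bench; z up. Five 90 mm long pieces lie in it roughly along its x, in two columns 112 mm apart (x) and rows 65 mm apart (y), one place empty. Some 26 mm or more is free beside the middle of each.
- thin_center (a point): Centre of a thin square bar, 18 x 18 x 90 mm, x along its length. Stays in the bin.
- rod_center (a point): Centre of a round rod, 28 mm diameter, 90 mm long, x along its length. Stays in the bin.
- hexbar_center (a point): Centre of a hexagonal bar, 26 mm across flats, 90 mm long, x along its length. Stays in the bin.
- flat_center (a point): Centre of a flat bar, 35 x 10 x 90 mm, x along its length. Stays in the bin.
- cradle: Fixed wooden cradle: base 140 (x) x 80 (y) x 12 mm with a beam 20 mm wide rising at 45 degrees towards its +x. The slope is 56 mm long from a foot stop at its bottom (44 mm wide, 18 mm high, square to the slope). The bar lies on the beam, lower end against the stop; it overhangs the beam 4 mm each side, 34 mm at the top, held by friction and the stop only. Origin: centre of underside; z up.
- cradle_seat (a point): Where the centre of the bar comes to lie in the cradle (72 mm above the bench, straight over the cradle's origin) when it is against both slope and foot stop; cradle axes: up the slope is the direction (1, 0, 1), away from the slope is (-1, 0, 1).
- vise: Fixed drill-press vise, base 170 (x) x 100 (y) x 25 mm high, whose flat top is the bed. Jaws 80 mm wide (y) stand 35 mm above the bed; the jaw faces are square to the vise's x. The fixed jaw is at -x, the sliding jaw at +x. Origin: on the bench under the point 30 mm in +x from the fixed jaw's face; z up.
- vise_face (a point): Foot of the fixed jaw's face, mid-width, on the bed (25 mm above the bench); vise axes. The sliding jaw faces it in +x; a bar against the fixed jaw has its centre at x = 14 mm, z = 45 mm from here.
- jaw (a joint): Travel of the sliding jaw towards the fixed jaw, m: 0 = fully open (gap 60 mm), gap = 60 mm minus the travel, so 0.032 = shut on the 28 mm bar. It starts at 0 to 0.010. It moves freely against about 4 N of friction and stays where it is left (no screw, no spring).
- jaw_post (a point): Centre of the upright dark steel post on top of the sliding jaw, by which it is pushed or pulled: 24 (x) x 16 (y) mm, 40 mm tall, from 35 to 75 mm above the bed (its centre is 80 mm above the bench), its middle 36 mm behind that jaw's face. Vise axes; it moves with the jaw.
- glue: White glue bottle, 52 mm diameter, 125 mm tall, standing loose near the work; origin at its foot. Leave it.
- jar: Glass screw jar with a steel lid, 64 mm diameter, 75 mm tall, standing loose; origin at its foot. Leave it.
- wrench: Wrench about 160 mm long lying loose on the far side of the work, handle to its -x. Leave it.
- tin: Plain steel tin, 50 mm diameter, 90 mm tall, standing loose among the work; origin at its foot. Leave it.
Things that resemble listed ones, but are neither listed nor needed, are in the scene too. Leave any purple look-alike of the part that bears rod_center alone. What is shaped like the part that bears flat_center but green is not meant.

How it is judged:
By the outcome, as a careful person would: the job done as asked, in the order asked, and still so for the second after the job is handed in, with the robot touching nothing.
It also fails if it takes over 67 s, if anything falls off the work surface, if the arm or the gripper's body presses on something with over 40 N, if the wrist force passes 120 N, or if a joint passes its speed limit or range.

## Working session

There is one attempt and no reset: what is moved stays moved. The work goes in short steps, Python scripts to look and compute and a tool call to move; the robot and the scene stay as the last step left them, time stands still between calls to the robot, and variables do not carry over. Pictures are saved under pics/ and viewed, at most 10 in all, crops included, and the job is handed in when it is done.

Besides the shell and the picture viewer there is one more tool, called after "Request:" by a JSON object that holds its "op" and its "data". arm_command: Moves the arm, as the interface text tells. Its arguments: {"type":"object","properties":{"gripper":{"type":"array"},"dp":{"type":"array"},"twist":{"type":"array"}},"required":["gripper","dp","twist"]}

```bash
mkdir -p pics; ls
python3 - <<'E'
from plant import *
import cv2,numpy as np
print(get_obs())
for n in ["scene","side","wrist"]:
    c=get_calibration(n);print(n,c)
    cv2.imwrite(f"pics/{n}0.png",capture(n)[:,:,::-1])
E
```

```text
pics
{'time': 0.0, 'joint_positions': array([ 9.87966851e-01,  3.42698108e-01,  1.52501909e+00,  3.57538097e-06,
        1.27536272e+00, -1.45971548e-01]), 'dq': array([ 8.63009286e-04,  2.24375612e-03,  2.25999626e-03, -6.35020466e-05,
        1.28734227e-03, -9.98921791e-04]), 'tau': array([-2.01436691e-03, -4.31232655e+01, -2.44217581e+01,  7.16942246e-02,
        5.59248368e-02, -1.79287858e-04]), 'tool_pos': array([221.86901298, 475.37595332, 226.05699876]), 'tcp_rot': array([-3.14012170e+00, -2.19711064e-04,  2.70473352e+00]), 'contact_force': array([-0.17117503, -0.60442199,  0.77019199]), 'moment': array([ 0.0058102 ,  0.00845719, -0.01597678]), 'finger_force': 0.0, 'grip_width': 91.60686359170158}
scene {'mtx': array([[450.50688125,   0.        , 322.46920894],
       [  0.        , 450.50688125, 235.74975173],
       [  0.        ,   0.        ,   1.        ]]), 'position': array([1173.34474303, -688.78745446,  945.11597071]), 'attitude': array([-2.33929436,  0.01124744,  0.80866065])}
side {'mtx': array([[572.7106471 ,   0.        , 321.64606775],
       [  0.        , 572.7106471 , 237.64256211],
       [  0.        ,   0.        ,   1.        ]]), 'position': array([  171.40322908, -1221.36716766,  1042.72856372]), 'attitude': array([-2.24292101e+00, -1.50000871e-03, -2.79101287e-01])}
wrist {'mtx': array([[371.64829954,   0.        , 309.67825271],
       [  0.        , 371.64829954, 248.72545084],
       [  0.        ,   0.        ,   1.        ]]), 'mount': array([[ 1.01906164e-04, -9.59814627e-01, -2.80634764e-01,
         7.58492345e+01],
       [ 9.99999735e-01, -1.04549694e-04,  7.20703523e-04,
         2.53497799e-02],
       [-7.21082063e-04, -2.80634763e-01,  9.59814362e-01,
        -1.57723830e+02],
       [ 0.00000000e+00,  0.00000000e+00,  0.00000000e+00,
         1.00000000e+00]])}
```

View pictures.

View pics/scene0.png

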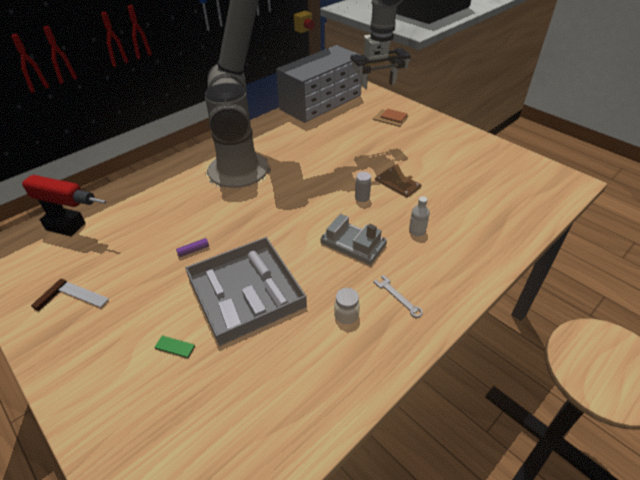

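View pics/side0.png

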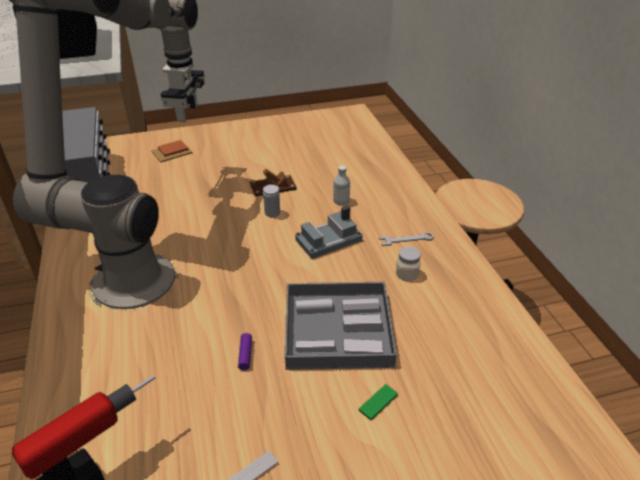

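View pics/wrist0.png

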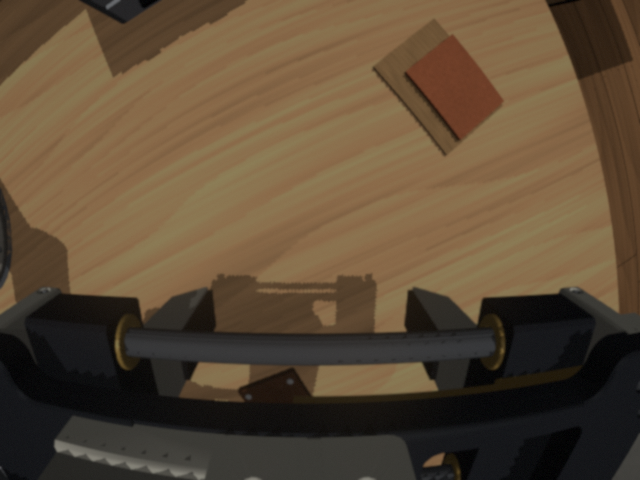

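Scene view: bin (245,288) with five pieces, vise (353,240), cradle (395,180), tin (363,187), glue (420,218), jar (347,305), wrench (398,296). There are look-alikes: a purple rod (193,247) and a green flat (175,347). In the side view the pieces lie at (314,304), (361,304), (362,321), (315,345) and (362,346). I'll enlarge these.

```bash
cat > h.py <<'E'
import numpy as np,cv2
from scipy.spatial.transform import Rotation as Ro
from plant import *
def cam(n):
    c=get_calibration(n);return c["mtx"],np.array(c["position"]),Ro.from_euler("xyz",c["attitude"]).as_matrix()
def ray(n,uv):
    K,p,R=cam(n);d=R@np.linalg.inv(K)@np.array([uv[0],uv[1],1.]);return p,d/np.linalg.norm(d)
def onplane(n,uv,z):
    p,d=ray(n,uv);return p+d*(z-p[2])/d[2]
def proj(n,X):
    K,p,R=cam(n);q=K@(R.T@(np.array(X,float)-p));return q[:2]/q[2]
def wray(uv,obs=None):
    o=obs or get_obs();c=get_calibration("wrist");K=c["mtx"];M=np.array(c["mount"])
    T=Ro.from_euler("xyz",o["tcp_rot"]).as_matrix()
    x=(uv[0]-K[0,2])/K[0,0];y=(uv[1]-K[1,2])/K[1,1];th=np.hypot(x,y)
    d=np.array([x/th*np.sin(th),y/th*np.sin(th),np.cos(th)])
    return np.array(o["tool_pos"])+T@M[:3,3],T@M[:3,:3]@d
def wplane(uv,z,obs=None):
    p,d=wray(uv,obs);return p+d*(z-p[2])/d[2]
def wproj(X,obs=None):
    o=obs or get_obs();c=get_calibration("wrist");K=c["mtx"];M=np.array(c["mount"])
    T=Ro.from_euler("xyz",o["tcp_rot"]).as_matrix()
    q=M[:3,:3].T@(T.T@(np.array(X,float)-np.array(o["tool_pos"]))-M[:3,3])
    th=np.arctan2(np.hypot(q[0],q[1]),q[2]);a=np.arctan2(q[1],q[0])
    return np.array([K[0,2]+K[0,0]*th*np.cos(a),K[1,2]+K[1,1]*th*np.sin(a)])
E
python3 - <<'E'
from h import *
sc=cv2.imread("pics/scene0.png");sd=cv2.imread("pics/side0.png")
f=lambda im,x,y,w,h:cv2.resize(im[y:y+h,x:x+w],(400,300),interpolation=cv2.INTER_CUBIC)
m=np.vstack([np.hstack([f(sd,280,275,120,90),f(sc,180,235,130,98)]),np.hstack([f(sd,230,150,140,105),f(sc,315,150,140,105)])])
cv2.imwrite("pics/m1.png",np.clip(m*1.3,0,255))
for uv in [(314,304),(361,304),(362,321),(315,345),(362,346)]: print("side",uv,onplane("side",uv,30).round())
for uv in [(260,264),(215,283),(276,292),(254,300),(230,314)]: print("scene",uv,onplane("scene",uv,30).round())
for n,uv,z in [("side",(272,212),0),("scene",(363,199),0),("side",(330,246),10),("scene",(353,250),10),("side",(272,188),5),("scene",(397,185),5),("side",(342,201),0),("side",(408,275),0)]: print(n,uv,onplane(n,uv,z).round())
E
```

```text
side (314, 304) [ 432. -247.   30.]
side (361, 304) [ 545. -279.   30.]
side (362, 321) [ 528. -334.   30.]
side (315, 345) [ 400. -375.   30.]
side (362, 346) [ 503. -408.   30.]
scene (260, 264) [ 442. -243.   30.]
scene (215, 283) [ 413. -370.   30.]
scene (276, 292) [ 549. -274.   30.]
scene (254, 300) [ 530. -331.   30.]
scene (230, 314) [ 523. -400.   30.]
side (272, 212) [421. 203.   0.]
scene (363, 199) [426. 194.  -0.]
side (330, 246) [543. -17.  10.]
scene (353, 250) [571.  -6.  10.]
side (272, 188) [448. 326.   5.]
scene (397, 185) [460. 327.   5.]
side (342, 201) [648. 200.   0.]
side (408, 275) [ 714. -182.    0.][ WARN:0@0.510] global loadsave.cpp:1063 imwrite_ Unsupported depth image for selected encoder is fallbacked to CV_8U.
```

View pics/m1.png

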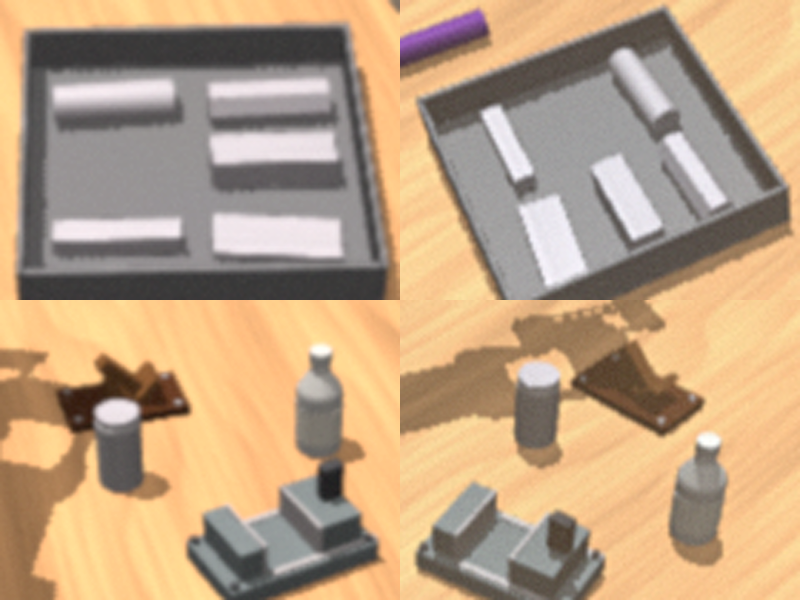

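Candidates in the side view:
- rod: round, (314,304)
- hexbar: faceted with a narrow top, (361,304)
- thick square bar: broad flat top and tall plain side, (362,321)
- thin bar: (315,345)
- flat bar: (362,346)

In the crop, only (362,321) is both square and thick, at about (530,-332). Next I move toward it, looking at the cradle and vise on the way.

```bash
cat >> h.py <<'E'
def mv(p,yaw=None):
    """total shift in tool units (at present yaw) and twist units to reach p (TCP), yaw deg"""
    o=get_obs();R=Ro.from_euler("xyz",o["tcp_rot"]).as_matrix();y0=np.degrees(o["tcp_rot"][2])
    d=R.T@(np.array(p,float)-o["tool_pos"])/25
    tw=0 if yaw is None else -(((yaw-y0)+180)%360-180)/5
    print("pos",o["tool_pos"].round(1),"yaw",round(y0,1),"dp",d.round(2),"twist",round(tw,2),"t",round(o["time"],2))
E
python3 -c "
from h import *
mv([470,140,300],164)"
```

```text
pos [221.9 475.5 226.2] yaw 155.0 dp [-14.67  -7.96  -2.94] twist -1.81 t 0.15
```

Request:
{"op": "arm_command", "data": {"gripper": [91, 91, 91, 91, 91], "dp": [[-0.6, -0.3, -0.3], [-1, -0.55, -0.3], [-1, -0.55, -0.3], [-1, -0.55, -0.3], [-1, -0.55, -0.3]], "twist": [0, 0, 0, 0, 0]}}

```text
time: 0.78
tool_pos: [300.8, 368.8, 265.0]
tcp_rot: [3.141, 0.001, 2.704]
contact_force: [-0.3, 0.6, -0.1]
grip_width: 90.9
finger_force: 0.0
```

Request:
{"op": "arm_command", "data": {"gripper": [80, 70, 60, 50, 42], "dp": [[-1, -0.55, -0.3], [-1, -0.55, -0.3], [-1, -0.55, -0.3], [-1, -0.55, -0.3], [-1, -0.55, 0]], "twist": [0, 0, 0, 0, 0]}}

```text
time: 1.4
tool_pos: [384.9, 253.6, 295.3]
tcp_rot: [3.14, 0.001, 2.704]
contact_force: [0.2, 0.3, 0.1]
grip_width: 45.8
finger_force: 0.0
```

Request:
{"op": "arm_command", "data": {"gripper": [42, 42, 42, 42, 42], "dp": [[-1, -0.55, 0], [-1, -0.55, 0], [-1, -0.55, 0], [-1, -0.55, 0], [-0.5, -0.3, 0]], "twist": [0, 0, 0, -0.9, -0.9]}}

```text
time: 2.02
tool_pos: [461.1, 149.6, 294.6]
tcp_rot: [-3.141, 0.001, 2.863]
contact_force: [0.0, -0.5, 0.4]
grip_width: 41.9
finger_force: 0.0
```

Run:
```python
from h import *
import json
o=get_obs();im=capture("wrist");cv2.imwrite("pics/w1.png",im[:,:,::-1])
json.dump({k:np.array(v).tolist() for k,v in o.items()},open("w1.json","w"))
mv([530,-332,250],164)
```

```text
pos [461.8 148.8 294.5] yaw 164.2 dp [ -7.87 -17.75   1.81] twist 0.03 t 2.08
```

View pics/w1.png

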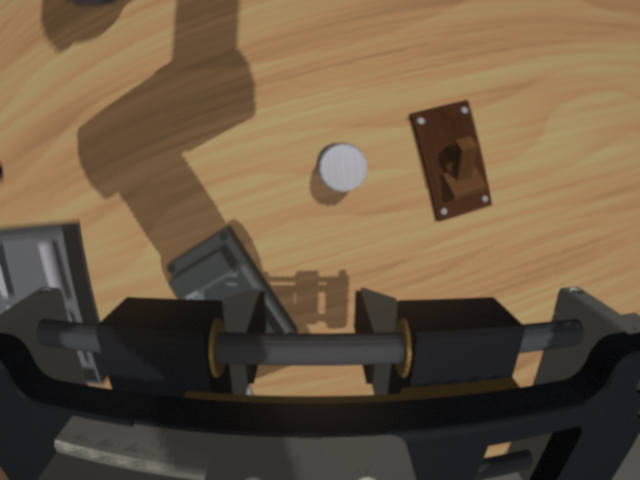

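Wrist view: cradle base corners at (409,115), (467,101), (491,205), (437,220). The wide stop is at (463,187) and the beam at (467,155), so the beam rises toward the robot. Tin at (343,167), the vise's robot-side corner at (232,228). Bin at left.

Run:
```python
from h import *
import json
o={k:np.array(v) for k,v in json.load(open("w1.json")).items()}
P=np.array([wplane(uv,12,o)[:2] for uv in [(409,115),(467,101),(491,205),(437,220)]])
print(P.round(1),P.mean(0).round(1),np.linalg.norm(np.roll(P,-1,0)-P,axis=1).round(1))
x=(P[0]+P[1]-P[2]-P[3]);y=(P[0]+P[3]-P[1]-P[2]);print("yaw",np.degrees(np.arctan2(x[1],x[0])),np.degrees(np.arctan2(y[1],y[0])))
v=np.array([wplane(uv,25,o)[:2] for uv in [(168,265),(232,228)]]);print("vise",v.round(1),np.linalg.norm(v[1]-v[0]))
print("tin",wplane((343,167),90,o).round(1))
# bar outline: bright faces in side and scene
for n,(x0,y0,w,h) in {"side":(280,275,120,90),"scene":(180,235,130,98)}.items():
    g=cv2.cvtColor(cv2.imread(f"pics/{n}0.png"),cv2.COLOR_BGR2GRAY)[y0:y0+h,x0:x0+w]
    m=(g>150).astype(np.uint8);k,l,s,c=cv2.connectedComponentsWithStats(m)
    for i in range(1,k):
        if s[i,4]>60:
            ct=cv2.findContours((l==i).astype(np.uint8),0,2)[0][0]+np.array([x0,y0]);b=cv2.boxPoints(cv2.minAreaRect(ct))
            Q=np.array([onplane(n,p,33)[:2] for p in b]);e=np.roll(Q,-1,0)-Q;L=np.linalg.norm(e,axis=1);j=L.argmax()
            print(n,(c[i]+[x0,y0]).round(),s[i,4],onplane(n,c[i]+[x0,y0],33)[:2].round(1),"len",L.round(),"ang",np.degrees(np.arctan2(e[j,1],e[j,0])).round(1))
```

```text
[[385.3 294.4]
 [383.1 373.9]
 [520.1 378.3]
 [520.1 299.6]] [452.2 336.6] [ 79.5 137.1  78.7 134.9]
yaw -177.9912257780394 -89.23052377838998
vise [[479.5 -43.8]
 [458.1  54. ]] 100.0286235707739
tin [419.6 195.4  90. ]
side [339. 296.] 1724 [ 499.1 -239.1] len [311. 295. 264. 293.] ang -15.9
side [314. 302.] 197 [ 433.1 -243.3] len [88. 19. 87. 19.] ang -11.9
side [360. 301.] 149 [ 544.6 -271.1] len [87. 14. 87. 14.] ang -15.9
side [361. 319.] 298 [ 528.  -328.8] len [90. 26. 88. 26.] ang -15.9
side [363. 345.] 425 [ 503.8 -407.8] len [33. 89. 33. 87.] ang -19.2
side [314. 343.] 208 [ 397.5 -371.9] len [85. 15. 85. 15.] ang -15.9
scene [194. 238.] 225 [ 229.3 -320.2] len [103.  46. 101.  47.] ang 45.7
scene [251. 280.] 3705 [ 474.1 -295.8] len [379. 334. 309. 344.] ang 45.7
scene [258. 261.] 130 [ 433.7 -241.5] len [17. 86. 16. 85.] ang -12.5
scene [214. 281.] 157 [ 409.  -368.8] len [17. 88. 16. 87.] ang -14.9
scene [275. 290.] 152 [ 545.1 -272. ] len [15. 89. 15. 88.] ang -12.4
scene [253. 299.] 284 [ 527.8 -330.6] len [28. 89. 26. 88.] ang -14.7
scene [229. 313.] 380 [ 521.8 -401. ] len [34. 88. 33. 87.] ang -19.8
```

Request:
{"op": "arm_command", "data": {"gripper": [42, 42, 42, 42, 42], "dp": [[-0.25, -0.6, 0], [-0.45, -1, 0], [-0.45, -1, 0], [-0.45, -1, 0], [-0.45, -1, 0]], "twist": [0, 0, 0, 0, 0]}}

```text
time: 2.7
tool_pos: [477.4, 25.8, 294.5]
tcp_rot: [-3.142, 0.0, 2.861]
contact_force: [-0.1, -1.0, -0.1]
grip_width: 42.0
finger_force: 0.0
```

Request:
{"op": "arm_command", "data": {"gripper": [42, 42, 42, 42, 42], "dp": [[-0.45, -1, 0], [-0.45, -1, 0.3], [-0.45, -1, 0.3], [-0.45, -1, 0.3], [-0.45, -1, 0.3]], "twist": [0, 0, 0, 0, 0]}}

```text
time: 3.32
tool_pos: [497.0, -109.8, 264.3]
tcp_rot: [-3.142, 0.0, 2.861]
contact_force: [0.1, 0.3, -0.1]
grip_width: 42.1
finger_force: 0.0
```

Request:
{"op": "arm_command", "data": {"gripper": [42, 42, 42, 42, 42], "dp": [[-0.45, -1, 0.4], [-0.45, -1, 0.6], [-0.45, -1, 0.6], [-0.45, -1, 0.6], [-0.45, -1, 0.6]], "twist": [0, 0, 0, 0, 0]}}

```text
time: 3.95
tool_pos: [516.5, -245.4, 194.1]
tcp_rot: [-3.142, 0.0, 2.861]
contact_force: [0.9, 0.5, 1.0]
grip_width: 42.1
finger_force: 0.0
```

Request:
{"op": "arm_command", "data": {"gripper": [42, 42, 42, 42, 42], "dp": [[-0.45, -1, 0.6], [-0.45, -1, 0.6], [-0.25, -0.8, 0.6], [0, 0, 0.6], [0, 0, 0]], "twist": [0, 0, 0, 0, 0]}}

```text
time: 4.58
tool_pos: [524.4, -318.2, 132.7]
tcp_rot: [3.14, -0.003, 2.862]
contact_force: [0.3, 0.6, -0.3]
grip_width: 42.1
finger_force: 0.0
```

Run:
```python
from h import *
import json
o=get_obs();im=capture("wrist");cv2.imwrite("pics/w2.png",im[:,:,::-1])
json.dump({k:np.array(v).tolist() for k,v in o.items()},open("w2.json","w"))
mv([528,-330,8],164.7)
print(wproj([528,-330,33],o))
```

```text
pos [ 525.  -318.4  133.8] yaw 164.0 dp [-0.25 -0.42  5.03] twist -0.14 t 4.62
[294.92521322 258.68006355]
```

View pics/w2.png

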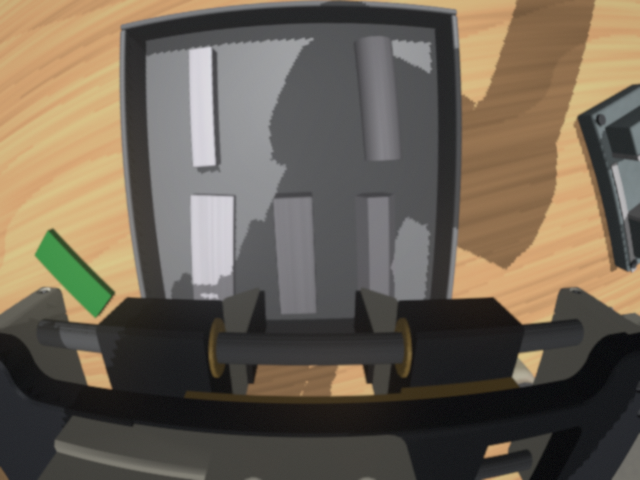

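The thick bar's top is centred at about (295,255), matching my estimate projected to (295,259); hexbar (373,235), flat (213,245), thin (202,105), rod (378,98). Descending to grasp.

Request:
{"op": "arm_command", "data": {"gripper": [42, 42, 42, 42, 42], "dp": [[-0.25, -0.42, 0.5], [0, 0, 1], [0, 0, 1], [0, 0, 1], [0, 0, 0.8]], "twist": [-0.14, 0, 0, 0, 0]}}

```text
time: 5.25
tool_pos: [528.7, -331.4, 25.5]
tcp_rot: [3.142, 0.0, 2.875]
contact_force: [-0.2, 0.5, -0.5]
grip_width: 41.7
finger_force: 0.0
```

Request:
{"op": "arm_command", "data": {"gripper": [42, 42, 42, 15, 10], "dp": [[0, 0, 0.4], [0, 0, 0.3], [0, 0, 0], [0, 0, 0], [0, 0, 0]], "twist": [0, 0, 0, 0, 0]}}

```text
time: 5.88
tool_pos: [528.9, -331.5, 10.0]
tcp_rot: [-3.141, 0.001, 2.874]
contact_force: [0.4, 0.5, 0.3]
grip_width: 27.6
finger_force: 29.9
```

Request:
{"op": "arm_command", "data": {"gripper": [10, 10, 10, 10, 10], "dp": [[0, 0, 0], [0, 0, 0], [0, 0, -0.3], [0, 0, -0.7], [0, 0, -1]], "twist": [0, 0, 0, 0, 0]}}

```text
time: 6.5
tool_pos: [528.1, -331.1, 59.9]
tcp_rot: [3.141, -0.001, 2.874]
contact_force: [-0.1, -0.1, -2.2]
grip_width: 27.8
finger_force: 29.9
```

Request:
{"op": "arm_command", "data": {"gripper": [10, 10, 10, 10, 10], "dp": [[0, 0, -1], [0, 0.3, -1], [0, 0.7, -1], [0, 1, -1], [0, 1, -1]], "twist": [0, 0, 0, 0, 0]}}

```text
time: 7.12
tool_pos: [548.3, -258.3, 186.1]
tcp_rot: [-3.141, 0.001, 2.874]
contact_force: [0.5, -0.0, -1.9]
grip_width: 28.1
finger_force: 29.9
```

Request:
{"op": "arm_command", "data": {"gripper": [10, 10, 10, 10, 10], "dp": [[0, 1, -1], [0, 1, -0.8], [0, 1, -0.5], [0, 1, 0], [0, 1, 0]], "twist": [0, 0, 0, 0, 0]}}

```text
time: 7.75
tool_pos: [581.3, -137.6, 243.0]
tcp_rot: [-3.141, 0.001, 2.874]
contact_force: [0.3, -0.4, -1.1]
grip_width: 27.8
finger_force: 29.9
```

Request:
{"op": "arm_command", "data": {"gripper": [10, 10, 10, 10, 10], "dp": [[0, 1, 0], [0, 1, 0], [0, 1, 0], [0, 1, 0], [0, 1, 0]], "twist": [0, 0, 0, 0, 0]}}

```text
time: 8.38
tool_pos: [614.3, -17.1, 242.8]
tcp_rot: [3.142, 0.001, 2.874]
contact_force: [0.5, -0.2, -1.2]
grip_width: 27.8
finger_force: 29.9
```

Request:
{"op": "arm_command", "data": {"gripper": [10, 10, 10, 10, 10], "dp": [[0, 0.9, 0], [0, 0.5, 0], [0, 0, 0], [0, 0, 0], [0, 0, 0]], "twist": [0, 0, -0.5, -0.5, 0]}}

```text
time: 9.0
tool_pos: [623.6, 15.7, 241.8]
tcp_rot: [-3.141, 0.0, 2.961]
contact_force: [-0.4, 0.4, -1.1]
grip_width: 27.6
finger_force: 29.9
```

Run:
```python
from h import *
import json
o=get_obs();im=capture("wrist");cv2.imwrite("pics/w3.png",im[:,:,::-1])
json.dump({k:np.array(v).tolist() for k,v in o.items()},open("w3.json","w"))
mv([452,337,180],182)
```

```text
pos [623.6  15.6 241.8] yaw 169.6 dp [ 9.07 11.4   2.47] twist -2.48 t 9.05
```

View pics/w3.png

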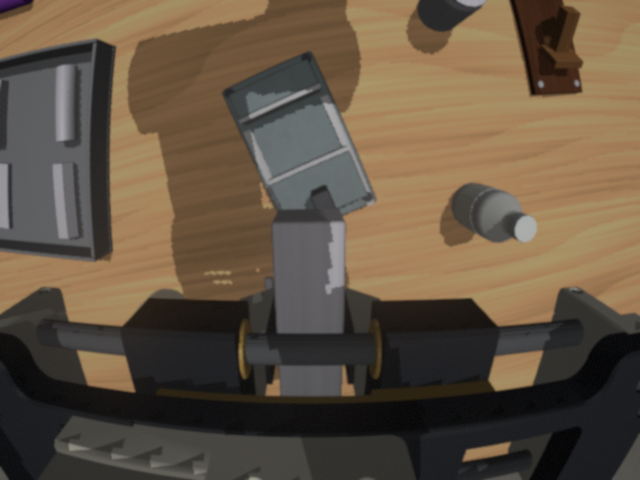

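Wrist view: the bar is in the grip. Vise robot-side corners at (224,93) and (309,54); fixed jaw face line (246,122)-(322,87), sliding jaw face line (270,181)-(345,150), post top at (321,192).

Run:
```python
from h import *
import json
o={k:np.array(v) for k,v in json.load(open("w3.json")).items()}
W=lambda uv,z:wplane(uv,z,o)[:2]
a=np.array([W((224,93),25),W((309,54),25)]);print("base end",a.round(1),np.linalg.norm(a[0]-a[1]))
for z in (60,25):
  f=np.array([W((246,122),z),W((322,87),z)]);s=np.array([W((270,181),z),W((345,150),z)])
  for n,q in (("fixed",f),("slide",s)):
    d=q[1]-q[0];print(z,n,q.round(1),np.linalg.norm(d).round(1),"xdir",np.degrees(np.arctan2(-d[0],d[1])).round(1))
  print("gap",np.linalg.norm(f.mean(0)-s.mean(0)).round(1))
print("post top",W((321,192),100).round(1))
cv2.imwrite("pics/w3c.png",cv2.resize(cv2.imread("pics/w3.png")[40:220,210:390],None,fx=3.3,fy=3.3,interpolation=cv2.INTER_CUBIC))
```

```text
base end [[481.  -45.5]
 [459.   45.3]] 93.4624627453278
60 fixed [[518.7 -23.5]
 [500.3  49.7]] 75.5 xdir 14.1
60 slide [[576.6 -12.5]
 [560.9  59.9]] 74.1 xdir 12.3
gap 60.2
25 fixed [[515.6 -29. ]
 [495.3  51.8]] 83.3 xdir 14.1
25 slide [[579.5 -16.8]
 [562.1  63.1]] 81.7 xdir 12.3
gap 66.4
post top [589.8  31.4]
```

View pics/w3c.png

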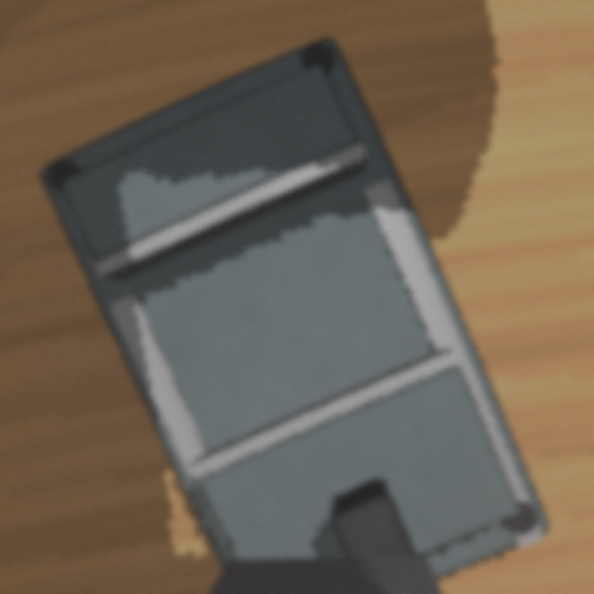

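The crop shows the fixed jaw's front edge from (110,275) to (362,160) and the sliding jaw's from (190,465) to (455,350), in crop pixels.

Run:
```python
from h import *
import json
o={k:np.array(v) for k,v in json.load(open("w3.json")).items()}
W=lambda u,v,z:wplane((210+u/3.3,40+v/3.3),z,o)[:2]
B=[W(45,175,25),W(330,38,25)];F=[W(106,278,60),W(364,162,60)];S=[W(190,465,60),W(458,350,60)]
for n,q in zip("BFS",(B,F,S)):
    d=q[1]-q[0];print(n,np.round(q,1).tolist(),np.mean(q,0).round(1),np.linalg.norm(d).round(1),np.degrees(np.arctan2(-d[0],d[1])).round(1))
a=np.radians(13);u=np.array([np.cos(a),np.sin(a)])
m=[np.mean(q,0) for q in (B,F,S)];print("along x: B-F",(m[1]-m[0])@u,"gap",(m[2]-m[1])@u)
```

```text
B [[481.0, -45.9], [456.6, 46.8]] [468.8   0.5] 95.8 14.7
F [[520.0, -27.4], [502.0, 47.8]] [511.   10.2] 77.4 13.5
S [[576.1, -14.6], [557.9, 63.9]] [567.   24.6] 80.7 13.0
along x: B-F 43.314777923033205 gap 57.818600217224535
```

Request:
{"op": "arm_command", "data": {"gripper": [10, 10, 10, 10, 10], "dp": [[0.2, 0.5, 0], [0.55, 1, 0], [0.55, 1, 0], [0.55, 1, 0], [0.55, 1, 0]], "twist": [0, 0, 0, 0, 0]}}

```text
time: 9.68
tool_pos: [584.1, 138.9, 241.9]
tcp_rot: [3.141, -0.0, 2.961]
contact_force: [-0.0, -0.4, -2.1]
grip_width: 28.0
finger_force: 29.9
```

Request:
{"op": "arm_command", "data": {"gripper": [10, 10, 10, 10, 10], "dp": [[0.55, 1, 0], [0.55, 1, 0], [0.55, 1, 0], [0.55, 1, 0], [0.55, 1, 0]], "twist": [0, 0, 0, 0, 0]}}

```text
time: 10.3
tool_pos: [538.7, 274.2, 241.9]
tcp_rot: [3.141, -0.0, 2.961]
contact_force: [0.0, -0.0, -1.0]
grip_width: 28.0
finger_force: 29.9
```

Request:
{"op": "arm_command", "data": {"gripper": [10, 10, 10, 10, 10], "dp": [[0.55, 1, 0.3], [0.55, 1, 0.3], [0.2, 0.3, 0.3], [0, 0, 0], [0, 0, 0]], "twist": [0, -0.8, -0.8, -0.7, 0]}}

```text
time: 10.92
tool_pos: [516.7, 335.4, 219.3]
tcp_rot: [3.141, -0.0, -3.121]
contact_force: [0.3, 0.3, -1.4]
grip_width: 27.8
finger_force: 29.9
```

Run:
```python
from h import *
import json
o=get_obs();im=capture("wrist")[:,:,::-1].copy();cv2.imwrite("pics/w4.png",im)
json.dump({k:np.array(v).tolist() for k,v in o.items()},open("w4.json","w"))
mv([452,337,180],182)
c=np.array([452,337.]);a=np.radians(182);R=np.array([[np.cos(a),-np.sin(a)],[np.sin(a),np.cos(a)]])
for q in [(-70,-40),(70,-40),(70,40),(-70,40)]: print(wproj([*(c+R@q),12],o).round(),im[tuple(np.clip(wproj([*(c+R@(np.array(q)*.9)),12],o)[::-1].astype(int),0,[479,639]))])
h=cv2.cvtColor(im,cv2.COLOR_BGR2HSV)
cu=wproj([*c,12],o).astype(int);print("c",cu,h[max(cu[1],0)%480,cu[0]])
```

```text
pos [516.9 335.2 219.4] yaw -178.9 dp [2.6  0.12 1.58] twist -0.18 t 10.97
[353. 224.] [67 76 93]
[353.  84.] [27 40 66]
[270.  85.] [40 60 82]
[274. 225.] [69 69 74]
c [312 154] [ 14 150  75]
```

Run:
```python
from h import *
import json
o={k:np.array(v) for k,v in json.load(open("w4.json")).items()}
im=cv2.imread("pics/w4.png");h=cv2.cvtColor(cv2.GaussianBlur(im,(3,3),0),cv2.COLOR_BGR2HSV)
for lo in (12,13,14,15):
  for vm in (85,110):
    m=((h[...,0]<=lo)&(h[...,1]>100)&(h[...,2]<vm)).astype(np.uint8);m[:50]=0;m[260:]=0;m[:,:230]=0;m[:,400:]=0
    m=cv2.morphologyEx(m,cv2.MORPH_CLOSE,np.ones((9,9)));k,l,s,c=cv2.connectedComponentsWithStats(m)
    i=1+s[1:,4].argmax();ct=cv2.findContours((l==i).astype(np.uint8),0,1)[0][0][:,0]
    Q=np.array([wplane(p,12,o)[:2] for p in ct],np.float32);print(lo,vm,s[i],cv2.minAreaRect(Q))
a=np.hstack([im[60:240,230:400],cv2.applyColorMap(h[60:240,230:400,0]*6,cv2.COLORMAP_JET)])
cv2.imwrite("pics/w4c.png",cv2.resize(a,None,fx=2.3,fy=3.2))
```

```text
12 85 [ 275   87   80  136 6695] ((452.2816162109375, 339.42694091796875), (134.80650329589844, 76.42282104492188), 1.4119762182235718)
12 110 [ 275   87   80  137 6701] ((452.7974853515625, 339.4396667480469), (135.8385467529297, 76.42282104492188), 1.4119763374328613)
13 85 [ 275   86   80  137 7997] ((451.70770263671875, 339.17919921875), (135.24465942382812, 77.43399810791016), 0.7839353680610657)
13 110 [ 275   86   81  138 8883] ((451.9354248046875, 339.2973937988281), (136.81553649902344, 77.63916015625), 0.7545533776283264)
14 85 [ 274   86   81  137 8516] ((451.9220886230469, 339.00079345703125), (135.50335693359375, 77.60831451416016), 1.3743876218795776)
14 110 [ 273   85   83  140 9893] ((452.57427978515625, 338.9087219238281), (138.37222290039062, 79.24445343017578), 1.4080530405044556)
15 85 [ 274   86   81  137 8525] ((451.9220886230469, 339.00079345703125), (135.50335693359375, 77.60831451416016), 1.3743876218795776)Traceback (most recent call last):
  File "<stdin>", line 10, in <module>
  File "h.py", line 19, in wplane
    p,d=wray(uv,obs);return p+d*(z-p[2])/d[2]
        ~~~~^^^^^^^^
  File "h.py", line 13, in wray
    o=obs or get_obs();c=get_calibration("wrist");K=c["mtx"];M=np.array(c["mount"])
                         ~~~~~~~~~~~~~~~^^^^^^^^^
ValueError: time passes only in moves, steps and waits
```

Cradle measured at (452,339) with yaw 181.3° and size 138x79, which fits. I'll lower the bar 8 mm up-slope of the seat so the beam tips it over in the grip.

Request:
{"op": "arm_command", "data": {"gripper": [10, 10, 10, 10, 10], "dp": [[0.77, 0.1, 0.5], [1, 0.1, 1], [1, 0, 1], [0, 0, 1], [0, 0, 1]], "twist": [0, 0, 0, 0, 0]}}

```text
time: 11.6
tool_pos: [447.9, 338.5, 106.6]
tcp_rot: [3.141, 0.001, -3.123]
contact_force: [-0.1, 0.3, -0.8]
grip_width: 27.7
finger_force: 29.9
```

```bash
sed -i 's/^from plant import \*/from plant import *\nimport functools\nget_calibration=functools.lru_cache(None)(get_calibration)/' h.py; python3 -c "
from h import *
mv([447.7,338.8,69.5],181.3)"
```

```text
pos [447.9 338.5 106.6] yaw -178.9 dp [0.01 0.01 1.48] twist -0.04 t 11.6
```

Request:
{"op": "arm_command", "data": {"gripper": [10, 10, 10, 10, 10], "dp": [[0, 0, 0.7], [0, 0, 0.4], [0, 0, 0.15], [0, 0, 0.1], [0, 0, 0]], "twist": [0, 0, 0, 0, 0]}}

```text
time: 12.22
tool_pos: [448.3, 338.5, 74.1]
tcp_rot: [3.141, 0.001, -3.121]
contact_force: [-1.1, -1.1, 3.3]
grip_width: 28.0
finger_force: 29.9
```

Request:
{"op": "arm_command", "data": {"gripper": [10, 10, 10, 10, 10], "dp": [[0, 0, 0.05], [0, 0, 0.05], [0, 0, 0.05], [0, 0, 0.05], [0, 0, 0]], "twist": [0, 0, 0, 0, 0]}}

```text
time: 12.85
tool_pos: [450.3, 338.5, 71.2]
tcp_rot: [3.14, 0.006, -3.121]
contact_force: [-0.2, -4.9, 17.5]
grip_width: 27.4
finger_force: 30.0
```

Run:
```python
from h import *
print({k:np.round(v,2) for k,v in get_obs().items() if k in("contact_force","moment","tool_pos")})
sd=capture("side")[:,:,::-1];sc=capture("scene")[:,:,::-1];w=capture("wrist")[:,:,::-1]
cv2.imwrite("pics/sd5.png",sd);cv2.imwrite("pics/sc5.png",sc);cv2.imwrite("pics/w5.png",w)
f=lambda im,x,y,w,h:cv2.resize(im[y:y+h,x:x+w],(400,300),interpolation=cv2.INTER_CUBIC)
a=proj("side",[452,339,70]).astype(int);b=proj("scene",[452,339,70]).astype(int)
m=np.vstack([np.hstack([f(sd,a[0]-50,a[1]-38,100,75),f(sc,b[0]-50,b[1]-38,100,75)]),np.hstack([f(w,160,60,320,240),f(w,240,180,160,120)])])
cv2.imwrite("pics/m5.png",m)
```

```text
{'tool_pos': array([450.28, 338.51,  71.24]), 'contact_force': array([-0.22, -4.93, 17.51]), 'moment': array([-0.88,  0.26,  0.07])}
```

View pics/m5.png

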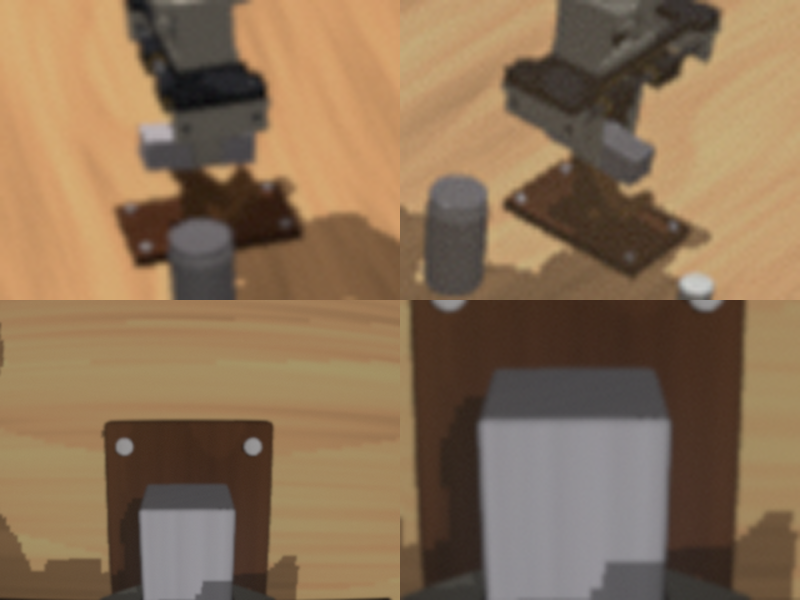

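The bar is still held level: wrist crop shows its end top edge at about (272,228)-(347,227) and the side view shows it horizontal. The pads resist pivoting. I'll check where the bar's centre sits in the grip, then lift and set it just past its balance point, and open slightly so it tips onto the slope between the fingers.

Run:
```python
from h import *
o=get_obs()
for z in (94,97): print(z,[wplane(uv,z,o).round(1).tolist() for uv in [(272,228),(347,227)]])
for z in (66,68): print(z,[wplane(uv,z,o).round(1).tolist() for uv in [(272+5,228-20),(341,207)]])
print(o["tool_pos"],o["time"])
```

```text
94 [[406.0, 323.7, 94.0], [405.0, 351.7, 94.0]]
97 [[405.3, 324.0, 97.0], [404.3, 351.3, 97.0]]
66 [[403.5, 323.2, 66.0], [402.5, 351.7, 66.0]]
68 [[403.2, 323.4, 68.0], [402.1, 351.5, 68.0]]
[450.2747828  338.50859272  71.24338787] 13.0
```

Request:
{"op": "arm_command", "data": {"gripper": [10, 10, 10, 10, 10], "dp": [[0, 0, -0.2], [0, 0, -0.2], [0, 0, 0], [0, 0, 0], [0, 0, 0]], "twist": [0, 0, 0, 0, 0]}}

```text
time: 13.62
tool_pos: [447.8, 338.2, 77.6]
tcp_rot: [-3.141, -0.001, -3.121]
contact_force: [-1.1, 0.4, -1.1]
grip_width: 28.0
finger_force: 30.0
```

Request:
{"op": "arm_command", "data": {"gripper": [10, 10, 10, 10, 10], "dp": [[0.2, 0.02, 0], [0, 0, 0.06], [0, 0, 0.03], [0, 0, 0], [0, 0, 0]], "twist": [0, 0, 0, 0, 0]}}

```text
time: 14.25
tool_pos: [443.0, 338.7, 75.8]
tcp_rot: [3.141, 0.0, -3.121]
contact_force: [0.4, 1.0, -0.7]
grip_width: 27.8
finger_force: 30.0
```

Release gently.

Request:
{"op": "arm_command", "data": {"gripper": [29, 31, 32, 33, 34], "dp": [[0, 0, 0.03], [0, 0, 0], [0, 0, 0], [0, 0, 0], [0, 0, 0]], "twist": [0, 0, 0, 0, 0]}}

```text
time: 14.88
tool_pos: [443.0, 338.7, 75.0]
tcp_rot: [3.141, 0.0, -3.121]
contact_force: [1.0, 0.3, -1.0]
grip_width: 33.7
finger_force: 0.0
```

Run:
```python
from h import *
o=get_obs();print(o["tool_pos"].round(1),o["contact_force"].round(1),o["grip_width"])
w=capture("wrist")[:,:,::-1];sd=capture("side")[:,:,::-1];cv2.imwrite("pics/w6.png",w);cv2.imwrite("pics/sd6.png",sd)
# where would seat bar corners be: upper end face corners
s=np.array([452.2,338.9,72]);x=np.array([-1,-.023,0]);y=np.array([.023,-1,0]);z=np.array([0,0,1.]);a=(x+z)/2**.5;n=(-x+z)/2**.5
for c in (-14,14):
  for sy in (14,-14):
    P=s+45*a+c*n+sy*y;print("n",c,"y",sy,P.round(),"wrist",wproj(P,o).round(),"side",proj("side",P).round())
g=cv2.cvtColor(w,cv2.COLOR_BGR2HSV)
m=((g[...,1]<40)&(g[...,2]>110)).astype(np.uint8);m[290:]=0;k,l,st,c=cv2.connectedComponentsWithStats(m)
for i in range(1,k):
    if st[i,4]>150: print(st[i],c[i].round())
```

```text
[443.  338.7  75. ] [ 1.   0.3 -1. ] 33.67730226249539
n -14 y 14 [411. 324.  94.] wrist [273. 255.] side [259. 167.]
n -14 y -14 [410. 352.  94.] wrist [345. 255.] side [257. 162.]
n 14 y 14 [431. 324. 114.] wrist [270. 324.] side [265. 160.]
n 14 y -14 [430. 352. 114.] wrist [348. 324.] side [263. 156.]
[ 276  258   70   32 2152] [310. 273.]
```

The bright upper end face is at (276..346, 258 and down), against a predicted (273..345, 255) for the seated bar, so it lies on the slope at the stop. Now I open wide, then regrasp at the upper end.

Request:
{"op": "arm_command", "data": {"gripper": [45, 55, 60, 60, 60], "dp": [[0, 0, 0], [0, 0, 0], [0, 0, -0.5], [0.25, 0, -0.5], [0.25, 0, 0]], "twist": [0, 0, 0, 0, 0]}}

```text
time: 15.6
tool_pos: [430.8, 338.9, 101.6]
tcp_rot: [3.14, 0.003, -3.121]
contact_force: [-0.1, 0.3, -0.5]
grip_width: 59.8
finger_force: 0.0
```

Run:
```python
from h import *
o=get_obs();w=capture("wrist")[:,:,::-1];sd=capture("side")[:,:,::-1];sc=capture("scene")[:,:,::-1]
for n,i in (("w7",w),("sd7",sd),("sc7",sc)):cv2.imwrite(f"pics/{n}.png",i)
mv([431,338.7,74],181.3)
s=np.array([452.2,338.9,72]);x=np.array([-1,-.023,0]);y=np.array([.023,-1,0]);z=np.array([0,0,1.]);a=(x+z)/2**.5;n=(-x+z)/2**.5
for c in (-14,14):
  for sy in (14,-14):
    P=s+45*a+c*n+sy*y;print("n",c,"y",sy,"wrist",wproj(P,o).round())
g=cv2.cvtColor(w,cv2.COLOR_BGR2HSV)
m=((g[...,1]<40)&(g[...,2]>110)).astype(np.uint8);m[290:]=0;k,l,st,c=cv2.connectedComponentsWithStats(m)
for i in range(1,k):
    if st[i,4]>150: print(st[i],c[i].round())
```

```text
pos [429.9 338.4 100.1] yaw -178.8 dp [-0.04  0.01  1.04] twist -0.02 t 15.75
n -14 y 14 wrist [278. 263.]
n -14 y -14 wrist [338. 263.]
n 14 y 14 wrist [276. 320.]
n 14 y -14 wrist [340. 320.]
[ 281  264   58   26 1480] [309. 277.]
```

The bar stays seated on its own: measured edge 264, predicted 263. Regrasping by the upper end.

Request:
{"op": "arm_command", "data": {"gripper": [60, 60, 30, 10, 10], "dp": [[-0.04, 0, 0.6], [0, 0, 0.44], [0, 0, 0], [0, 0, 0], [0, 0, 0]], "twist": [0, 0, 0, 0, 0]}}

```text
time: 16.38
tool_pos: [431.7, 338.6, 74.3]
tcp_rot: [3.141, 0.001, -3.121]
contact_force: [-0.3, 0.1, 0.6]
grip_width: 34.7
finger_force: 0.0
```

Request:
{"op": "arm_command", "data": {"gripper": [10, 10, 10, 10, 10], "dp": [[0, 0, 0], [0, 0, 0], [0.1, 0, -0.2], [0.2, 0, -0.5], [0, 0, -1]], "twist": [0, 0, 0, 0, 0]}}

```text
time: 17.0
tool_pos: [422.7, 337.9, 116.8]
tcp_rot: [-3.14, -0.002, -3.121]
contact_force: [0.3, -0.4, -0.1]
grip_width: 27.9
finger_force: 30.0
```

Request:
{"op": "arm_command", "data": {"gripper": [10, 10, 10, 10, 10], "dp": [[0, 0, -1], [0, 0, -1], [0, 0, -1], [0, 0, -1], [0, 0, -0.4]], "twist": [0, 0, -0.8, -0.8, -0.8]}}

```text
time: 17.62
tool_pos: [424.0, 338.6, 229.0]
tcp_rot: [3.141, 0.003, -2.909]
contact_force: [0.0, -0.8, -1.5]
grip_width: 27.8
finger_force: 30.0
```

Run:
```python
from h import *
o=get_obs();print(o["contact_force"].round(1),o["grip_width"])
w=capture("wrist")[:,:,::-1];cv2.imwrite("pics/w8.png",w)
mv([406,-15,200],193.3)
R=Ro.from_euler("xyz",o["tcp_rot"]).as_matrix()
# predicted upper end face corners in tool: along dir=(1,0,-1)/rt2 ; grip pt (0,0,-19)
a=np.array([1,0,-1])/2**.5;n=np.array([-1,0,-1])/2**.5
for ang in (45,90):
  t=np.radians(ang);a=np.array([np.cos(t),0,-np.sin(t)]);n=np.array([-np.sin(t),0,-np.cos(t)])
  for c in (-14,14): print(ang,c,[wproj(o["tool_pos"]+R@(np.array([0,s,-19])+15.4*a+c*n),o).round().tolist() for s in(-14,14)])
g=cv2.cvtColor(w,cv2.COLOR_BGR2HSV)
m=((g[...,1]<40)&(g[...,2]>110)).astype(np.uint8);m[290:]=0;k,l,st,c=cv2.connectedComponentsWithStats(m)
for i in range(1,k):
    if st[i,4]>150: print(st[i],c[i].round())
```

```text
[ 0.  -0.8 -1.5] 27.775410173774013
pos [424.2 338.7 229.7] yaw -166.5 dp [  4.01 -13.59   1.15] twist 0.03 t 17.68
45 -14 [[274.0, 284.0], [344.0, 284.0]]
45 14 [[271.0, 353.0], [347.0, 353.0]]
90 -14 [[271.0, 315.0], [347.0, 315.0]]
90 14 [[274.0, 376.0], [344.0, 376.0]]
[  0 236  38  43 267] [ 18. 247.]
[ 56 236  14  54 249] [ 62. 261.]
```

Request:
{"op": "arm_command", "data": {"gripper": [10, 10, 10, 10, 10], "dp": [[0.2, -0.6, 0], [0.3, -1, 0], [0.3, -1, 0], [0.3, -1, 0], [0.3, -1, 0]], "twist": [0, 0, 0, 0, 0]}}

```text
time: 18.3
tool_pos: [415.0, 216.5, 225.8]
tcp_rot: [-3.141, -0.002, -2.913]
contact_force: [0.3, -0.4, -1.8]
grip_width: 28.0
finger_force: 30.0
```

Request:
{"op": "arm_command", "data": {"gripper": [10, 10, 10, 10, 10], "dp": [[0.3, -1, 0], [0.3, -1, 0], [0.3, -1, 0], [0.3, -1, 0], [0.3, -1, 0.1]], "twist": [0, 0, 0, 0, 0]}}

```text
time: 18.92
tool_pos: [406.8, 86.6, 223.5]
tcp_rot: [-3.142, -0.001, -2.913]
contact_force: [0.0, -0.2, -1.5]
grip_width: 27.9
finger_force: 30.0
```

Request:
{"op": "arm_command", "data": {"gripper": [10, 10, 10, 10, 10], "dp": [[0.3, -1, 0.2], [0.3, -1, 0.3], [0.3, -1, 0.3], [0.2, -0.9, 0.3], [0, 0, 0]], "twist": [0, 0, 0, 0, 0]}}

```text
time: 19.55
tool_pos: [402.1, -14.3, 195.6]
tcp_rot: [3.141, -0.002, -2.916]
contact_force: [0.7, 0.9, -1.1]
grip_width: 27.9
finger_force: 30.0
```

Run:
```python
from h import *
mv([406,-15,74],193.3)
o=get_obs();w=capture("wrist")[:,:,::-1];sd=capture("side")[:,:,::-1];sc=capture("scene")[:,:,::-1]
for n,i in (("w9",w),("sd9",sd),("sc9",sc)):cv2.imwrite(f"pics/{n}.png",i)
f=lambda im,x,y,w,h:cv2.resize(im[y:y+h,x:x+w],(400,300),interpolation=cv2.INTER_CUBIC)
sd7=cv2.imread("pics/sd7.png");a=proj("side",[452,339,70]).astype(int)
b=proj("side",[440,-10,120]).astype(int);c=proj("scene",[440,-10,120]).astype(int)
m=np.vstack([np.hstack([f(sd7,a[0]-50,a[1]-38,100,75),f(sd,b[0]-60,b[1]-45,120,90)]),np.hstack([f(sc,c[0]-60,c[1]-45,120,90),f(w,0,0,640,480)])])
cv2.imwrite("pics/m9.png",m)
```

```text
pos [402.1 -14.3 195.6] yaw -167.1 dp [-0.16 -0.07  4.86] twist -0.07 t 19.55
```

View pics/m9.png

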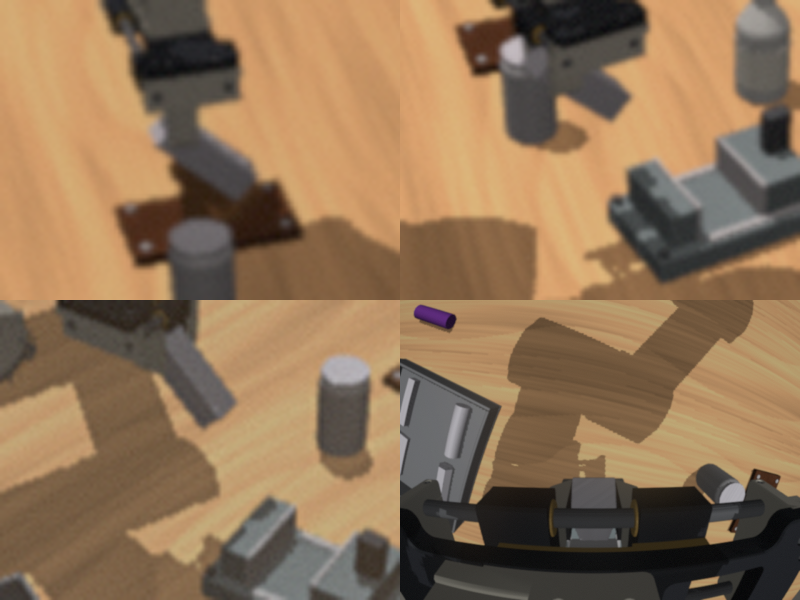

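The top-left panel shows the bar lying on the cradle at the stop; the others show it gripped by its upper end at 45°, lower end toward the vise and the fixed jaw's back. I'll push the lower end against that fixed jaw's back to bring the bar upright in the grip.

Request:
{"op": "arm_command", "data": {"gripper": [10, 10, 10, 10, 10], "dp": [[0, 0, 1], [0, 0, 1], [0, 0, 1], [0, 0, 1], [0, 0, 0.86]], "twist": [-0.07, 0, 0, 0, 0]}}

```text
time: 20.32
tool_pos: [403.4, -12.3, 74.4]
tcp_rot: [3.142, 0.0, -2.905]
contact_force: [0.4, 0.0, -1.8]
grip_width: 28.1
finger_force: 30.0
```

Request:
{"op": "arm_command", "data": {"gripper": [10, 10, 10, 10, 10], "dp": [[-0.2, 0, 0], [-0.2, 0, 0], [-0.2, 0, 0], [-0.15, 0, 0], [-0.1, 0, 0]], "twist": [0, 0, 0, 0, 0]}}

```text
time: 20.95
tool_pos: [419.5, -8.3, 74.6]
tcp_rot: [3.139, -0.011, -2.904]
contact_force: [-19.9, -8.6, 8.0]
grip_width: 27.6
finger_force: 30.0
```

Request:
{"op": "arm_command", "data": {"gripper": [10, 10, 10, 10, 10], "dp": [[-0.1, 0, -0.04], [-0.1, 0, -0.04], [-0.1, 0, -0.04], [-0.1, 0, -0.04], [0, 0, 0]], "twist": [0, 0, 0, 0, 0]}}

```text
time: 21.58
tool_pos: [429.0, -5.5, 78.6]
tcp_rot: [3.139, -0.011, -2.905]
contact_force: [-14.4, -2.7, 6.6]
grip_width: 27.8
finger_force: 30.0
```

Request:
{"op": "arm_command", "data": {"gripper": [10, 10, 10, 10, 10], "dp": [[-0.15, 0, -0.06], [-0.15, 0, -0.06], [-0.15, 0, -0.06], [-0.15, 0, -0.06], [0, 0, 0]], "twist": [0, 0, 0, 0, 0]}}

```text
time: 22.2
tool_pos: [445.6, -1.9, 84.9]
tcp_rot: [3.14, -0.006, -2.905]
contact_force: [-8.4, -0.3, 2.9]
grip_width: 27.8
finger_force: 30.0
```

```bash
cat > tilt.py <<'E'
from h import *
o=get_obs();w=capture("wrist")[:,:,::-1];R=Ro.from_euler("xyz",o["tcp_rot"]).as_matrix()
print(o["tool_pos"].round(1),o["contact_force"].round(1))
for ang in (45,60,75,85,90,95):
  t=np.radians(ang);a=np.array([np.cos(t),0,-np.sin(t)]);n=np.array([-np.sin(t),0,-np.cos(t)])
  print(ang,[wproj(o["tool_pos"]+R@(np.array([0,0,-19])+15.4*a+c*n),o)[1].round() for c in(-14,14)])
g=cv2.cvtColor(w,cv2.COLOR_BGR2GRAY).astype(int)
print(list(zip(range(270,345,2),g[270:345:2,300:320].mean(1).round().astype(int))))
cv2.imwrite("pics/wt.png",w)
E
python3 tilt.py
```

```text
[445.6  -1.9  84.9] [-8.4 -0.3  2.9]
45 [np.float64(284.0), np.float64(353.0)]
60 [np.float64(291.0), np.float64(364.0)]
75 [np.float64(302.0), np.float64(372.0)]
85 [np.float64(311.0), np.float64(376.0)]
90 [np.float64(315.0), np.float64(377.0)]
95 [np.float64(320.0), np.float64(377.0)]
[(270, np.int64(107)), (272, np.int64(105)), (274, np.int64(104)), (276, np.int64(101)), (278, np.int64(86)), (280, np.int64(102)), (282, np.int64(108)), (284, np.int64(108)), (286, np.int64(107)), (288, np.int64(107)), (290, np.int64(107)), (292, np.int64(108)), (294, np.int64(108)), (296, np.int64(108)), (298, np.int64(109)), (300, np.int64(109)), (302, np.int64(109)), (304, np.int64(109)), (306, np.int64(109)), (308, np.int64(109)), (310, np.int64(109)), (312, np.int64(109)), (314, np.int64(108)), (316, np.int64(108)), (318, np.int64(109)), (320, np.int64(109)), (322, np.int64(109)), (324, np.int64(110)), (326, np.int64(109)), (328, np.int64(109)), (330, np.int64(109)), (332, np.int64(99)), (334, np.int64(51)), (336, np.int64(37)), (338, np.int64(39)), (340, np.int64(40)), (342, np.int64(44)), (344, np.int64(43))]
```

```bash
cat > side.py <<'E'
from h import *
import sys
o=get_obs();sd=capture("side")[:,:,::-1].copy();cv2.imwrite("pics/sdt.png",sd)
R=Ro.from_euler("xyz",o["tcp_rot"]).as_matrix();t=o["tool_pos"]
S=cv2.cvtColor(sd,cv2.COLOR_BGR2HSV)[...,1]
# plane of near bar face: normal tool y, offset -14 or 14 whichever toward camera
yd=R[:,1]; s=-14 if yd[1]>0 else 14; P0=t+s*yd; xd=-R[:,0]
print("tool",t.round(1),"tip px",proj("side",t).round())
def tovx(uv):
    p,d=ray("side",uv);q=p+d*((P0-p)@yd)/(d@yd);return (q-t)@xd,q[2]
c=proj("side",t+s*yd)
for v in range(int(c[1])-4,int(c[1])+34,2):
    row=S[v];u0=int(c[0]);
    runs=[];on=None
    for u in range(u0-35,u0+45):
        b=row[u]<70
        if b and on is None:on=u
        if not b and on is not None:
            if u-on>3:runs.append((on,u))
            on=None
    if on is not None:runs.append((on,u0+45))
    print(v,[(a,b,*(np.round([*tovx((a,v)),*tovx((b,v))]).astype(int).tolist())) for a,b in runs])
E
python3 side.py
```

```text
tool [445.6  -1.9  84.9] tip px [295. 228.]
226 [(290, 314, -21, 108, 53, 80), (317, 342, 62, 76, 144, 46)]
228 [(291, 342, -18, 100, 145, 38)]
230 [(292, 342, -16, 92, 145, 31)]
232 [(294, 342, -10, 83, 145, 24)]
234 [(295, 342, -7, 75, 145, 16)]
236 [(296, 342, -4, 67, 146, 9)]
238 [(296, 342, -4, 60, 146, 1)]
240 [(297, 342, -1, 52, 146, -7)]
242 [(298, 342, 2, 43, 146, -14)]
244 [(300, 342, 8, 34, 147, -22)]
246 [(301, 342, 11, 25, 147, -30)]
248 [(303, 340, 17, 15, 140, -34)]
250 [(305, 335, 23, 6, 123, -35)]
252 [(307, 329, 30, -4, 103, -34)]
254 [(309, 323, 36, -14, 82, -34)]
256 [(310, 318, 39, -23, 66, -34)]
258 []
260 []
262 []
```

The side-view edges show the bar now about 18° off vertical and turning well. Keep pushing.

Request:
{"op": "arm_command", "data": {"gripper": [10, 10, 10, 10, 10], "dp": [[-0.15, 0, -0.05], [-0.15, 0, -0.05], [-0.15, 0, 0], [-0.15, 0, 0], [0, 0, 0]], "twist": [0, 0, 0, 0, 0]}}

```text
time: 22.92
tool_pos: [461.0, 1.5, 87.4]
tcp_rot: [3.14, -0.005, -2.905]
contact_force: [-6.7, -0.2, 1.1]
grip_width: 27.9
finger_force: 30.0
```

```bash
python3 side.py | head -12
```

```text
tool [461.    1.5  87.4] tip px [300. 225.]
223 [(292, 312, -31, 116, 30, 93), (326, 347, 75, 77, 145, 51)]
225 [(293, 313, -28, 108, 34, 85), (320, 347, 56, 77, 145, 43)]
227 [(294, 347, -25, 100, 146, 36)]
229 [(295, 347, -22, 92, 146, 28)]
231 [(295, 347, -22, 85, 146, 21)]
233 [(295, 347, -23, 79, 147, 14)]
235 [(296, 347, -20, 70, 147, 6)]
237 [(296, 347, -20, 64, 147, -2)]
239 [(296, 347, -20, 57, 147, -9)]
241 [(297, 347, -17, 48, 148, -17)]
243 [(299, 347, -11, 39, 148, -25)]
```

Request:
{"op": "arm_command", "data": {"gripper": [10, 10, 10, 10, 10], "dp": [[-0.1, 0, 0], [-0.1, 0, 0], [-0.08, 0, 0], [0, 0, 0], [0, 0, 0]], "twist": [0, 0, 0, 0, 0]}}

```text
time: 23.6
tool_pos: [467.8, 3.0, 87.5]
tcp_rot: [3.14, -0.005, -2.905]
contact_force: [-6.9, -1.3, 1.5]
grip_width: 27.7
finger_force: 30.0
```

```bash
python3 side.py | head -11; python3 tilt.py
```

```text
tool [467.8   3.   87.5] tip px [302. 224.]
223 [(294, 312, -32, 114, 23, 93), (326, 349, 68, 77, 145, 48)]
225 [(295, 313, -29, 106, 26, 85), (320, 349, 49, 77, 145, 41)]
227 [(295, 349, -29, 99, 145, 33)]
229 [(295, 349, -29, 92, 146, 26)]
231 [(296, 349, -26, 84, 146, 19)]
233 [(296, 349, -27, 77, 146, 11)]
235 [(296, 349, -27, 71, 147, 3)]
237 [(296, 349, -27, 64, 147, -4)]
239 [(296, 349, -27, 57, 147, -12)]
241 [(297, 349, -24, 48, 148, -20)]
[467.8   3.   87.5] [-6.5 -1.4  2.1]
45 [np.float64(284.0), np.float64(353.0)]
60 [np.float64(291.0), np.float64(364.0)]
75 [np.float64(302.0), np.float64(372.0)]
85 [np.float64(311.0), np.float64(376.0)]
90 [np.float64(315.0), np.float64(377.0)]
95 [np.float64(320.0), np.float64(377.0)]
[(270, np.int64(58)), (272, np.int64(58)), (274, np.int64(59)), (276, np.int64(58)), (278, np.int64(58)), (280, np.int64(59)), (282, np.int64(59)), (284, np.int64(73)), (286, np.int64(98)), (288, np.int64(112)), (290, np.int64(115)), (292, np.int64(114)), (294, np.int64(113)), (296, np.int64(113)), (298, np.int64(112)), (300, np.int64(113)), (302, np.int64(113)), (304, np.int64(113)), (306, np.int64(113)), (308, np.int64(113)), (310, np.int64(113)), (312, np.int64(113)), (314, np.int64(112)), (316, np.int64(112)), (318, np.int64(111)), (320, np.int64(111)), (322, np.int64(110)), (324, np.int64(110)), (326, np.int64(110)), (328, np.int64(110)), (330, np.int64(110)), (332, np.int64(100)), (334, np.int64(52)), (336, np.int64(38)), (338, np.int64(40)), (340, np.int64(41)), (342, np.int64(45)), (344, np.int64(44))]
```

Request:
{"op": "arm_command", "data": {"gripper": [10, 10, 10, 10, 10], "dp": [[0.15, 0, 0], [0.2, 0, -0.3], [0, 0, -1], [0, 0, -1], [0, 0, 0]], "twist": [0, 0, 0, 0, 0]}}

```text
time: 24.32
tool_pos: [462.9, 0.6, 147.0]
tcp_rot: [-3.14, 0.005, -2.906]
contact_force: [-0.5, -0.1, -1.8]
grip_width: 27.8
finger_force: 30.0
```

```bash
cat > ang.py <<'E'
from h import *
o=get_obs();R=Ro.from_euler("xyz",o["tcp_rot"]).as_matrix();t=o["tool_pos"]
print("tool",t.round(1),o["contact_force"].round(1),"t",o["time"])
ims={n:np.mean([cv2.cvtColor(capture(n)[:,:,::-1].copy(),cv2.COLOR_BGR2HSV)[...,1].astype(float) for _ in range(2)],0) for n in("side",)}
S=ims["side"];yd=R[:,1];s=-14 if yd[1]>0 else 14;P0=t+s*yd;xd=-R[:,0]
def tovx(uv):
    p,d=ray("side",uv);q=p+d*((P0-p)@yd)/(d@yd);return (q-t)@xd,q[2]-t[2]
L=[];Rr=[]
v0=int(proj("side",P0)[1])
for v in range(v0+4,v0+34):
    u0=int(round(proj("side",P0+xd*-13-np.array([0,0,30.]))[0])); r=S[v]
    if r[u0-2:u0+3].mean()>75: continue
    for side,lst in((-1,L),(1,Rr)):
        u=u0
        while abs(u-u0)<25 and r[u]<80:u+=side
        if abs(u-u0)<25:
            f=(80-r[u-side])/(r[u]-r[u-side]);lst.append(tovx((u-side+side*f,v)))
for n,l in(("back",L),("front",Rr)):
    l=np.array(l)
    if len(l)<4:print(n,len(l));continue
    p=np.polyfit(l[:,1],l[:,0],1);k=abs(l[:,0]-np.polyval(p,l[:,1]))<3;p=np.polyfit(l[k,1],l[k,0],1)
    print(n,len(l),k.sum(),"x at tip",p[1].round(1),"tilt deg",np.degrees(np.arctan(p[0])).round(1),"z range",l[:,1].min().round(),l[:,1].max().round())
    print(l.round(0).astype(int).tolist())
E
python3 ang.py
```

```text
tool [462.9   0.6 147. ] [-0.5 -0.1 -1.8] t 24.325
back 23 17 x at tip -29.2 tilt deg -4.6 z range -106.0 -1.0
[[-30, -1], [-29, -5], [-29, -8], [-28, -12], [-28, -15], [-28, -19], [-27, -22], [-26, -26], [-25, -30], [-22, -34], [-20, -38], [-17, -43], [-21, -69], [-25, -71], [-25, -74], [-25, -78], [-25, -81], [-25, -85], [-25, -88], [-23, -93], [-20, -97], [-18, -102], [-16, -106]]
front 12 8 x at tip -6.1 tilt deg -30.8 z range -61.0 -14.0
[[6, -14], [7, -18], [7, -21], [8, -25], [8, -29], [9, -32], [9, -36], [10, -39], [22, -47], [24, -51], [27, -56], [31, -61]]
```

```bash
cat > top.py <<'E'
from h import *
o=get_obs();w=capture("wrist")[:,:,::-1].copy();cv2.imwrite("pics/wtop.png",w);R=Ro.from_euler("xyz",o["tcp_rot"]).as_matrix()
g=cv2.GaussianBlur(cv2.cvtColor(w,cv2.COLOR_BGR2GRAY),(3,3),0).astype(float);h=cv2.cvtColor(w,cv2.COLOR_BGR2HSV)[...,1]
col=g[240:332,300:320].mean(1);d=np.abs(np.diff(col));i=np.argsort(d)[::-1][:6];print("row edges",[(int(240+j),round(float(np.diff(col)[j]))) for j in i],"sat",h[270:330:8,310])
for v in (285,290,295,300,310,320):
    r=h[v].astype(int);l=310
    while r[l]<60 and l>200:l-=1
    q=310
    while r[q]<60 and q<420:q+=1
    gd=np.diff(g[v,240:380]);a=gd[:65].argmax()+240;b=gd[75:].argmin()+315
    print(v,"sat run",l,q,"grad",a,b)
E
python3 top.py
```

```text
row edges [(240, -20), (284, 12), (285, 11), (283, 9), (245, 8), (286, 8)] sat [ 9  9 10  7  9  9  9  7]
285 sat run 246 367 grad 271 347
290 sat run 246 367 grad 271 347
295 sat run 246 367 grad 271 348
300 sat run 240 378 grad 271 347
310 sat run 245 372 grad 271 347
320 sat run 248 371 grad 271 347
```

```bash
cat >> top.py <<'E'
from scipy.optimize import least_squares
def solve(row,wid):
    f=lambda p:[(wproj(o["tool_pos"]+R@[p[0],14,p[1]],o)-wproj(o["tool_pos"]+R@[p[0],-14,p[1]],o))[0]-wid if False else np.abs(np.subtract(wproj(o["tool_pos"]+R@[p[0],14,p[1]],o),wproj(o["tool_pos"]+R@[p[0],-14,p[1]],o))[0])-wid,wproj(o["tool_pos"]+R@[p[0],0,p[1]],o)[1]-row]
    return least_squares(f,[14,-20]).x
def edges(v):
    gd=np.diff(g[v,230:390]);a=np.abs(gd[:75]);b=np.abs(gd[85:]);sub=lambda q,k:k if k in(0,len(q)-1) else k+0.5*(q[k-1]-q[k+1])/(q[k-1]-2*q[k]+q[k+1])
    return 230.5+sub(a,a.argmax()),315.5+sub(b,b.argmax())
for v in (242,246,250,255,260,270,280,283,287,290): print(v,np.round(edges(v),1))
E
python3 top.py | tail -10; python3 - <<'E'
E
```

```text
242 [247.3 364.5]
246 [245. 367.]
250 [242.8 368.9]
255 [243.2 368.2]
260 [243.2 368.3]
270 [244.  356.9]
280 [244.3 367.5]
283 [244.5 367.1]
287 [271.2 367. ]
290 [271.2 367.2]
```

```bash
cat >> top.py <<'E'
for row,wd in ((285,75),(285,76),(285,77)): print(row,wd,"tool x,z of top back edge",solve(row,wd).round(1))
E
python3 top.py | tail -3
```

```text
285 75 tool x,z of top back edge [ 24.1 -29.2]
285 76 tool x,z of top back edge [ 24.8 -30.9]
285 77 tool x,z of top back edge [ 25.4 -32.6]
```

The bar is still about 8° off vertical, so one more push on the jaw's back.

Request:
{"op": "arm_command", "data": {"gripper": [10, 10, 10, 10, 10], "dp": [[0.3, 0, 0], [0, 0, 0.9], [0, 0, 0.9], [0, 0, 0.55], [-0.3, 0, 0]], "twist": [0, 0, 0, 0, 0]}}

```text
time: 25.2
tool_pos: [460.5, 0.9, 85.4]
tcp_rot: [3.14, -0.002, -2.906]
contact_force: [0.0, -1.3, -0.7]
grip_width: 27.7
finger_force: 30.0
```

Request:
{"op": "arm_command", "data": {"gripper": [10, 10, 10, 10, 10], "dp": [[-0.2, 0, 0], [-0.15, 0, 0], [-0.15, 0, 0], [-0.08, 0, 0], [0, 0, 0]], "twist": [0, 0, 0, 0, 0]}}

```text
time: 25.82
tool_pos: [473.9, 4.2, 86.4]
tcp_rot: [3.141, -0.004, -2.905]
contact_force: [-5.3, -1.9, 1.8]
grip_width: 27.8
finger_force: 30.0
```

```bash
python3 top.py | sed -n '1p;$p'; python3 ang.py
```

```text
row edges [(287, 12), (288, 11), (286, 10), (289, 8), (285, 5), (290, 4)] sat [ 4  8 12  9  9  7  7  7]
285 77 tool x,z of top back edge [ 25.4 -32.6]
tool [473.9   4.2  86.4] [-5.  -2.1  0.5] t 25.875
back 19 9 x at tip -39.7 tilt deg -17.0 z range -70.0 2.0
[[-34, 2], [-34, -1], [-34, -5], [-34, -8], [-36, -11], [-36, -14], [-36, -18], [-36, -21], [-36, -25], [-36, -29], [-34, -33], [-31, -37], [-29, -42], [-27, -46], [-25, -51], [-22, -55], [-19, -60], [-16, -65], [-14, -70]]
front 0
```

Request:
{"op": "arm_command", "data": {"gripper": [10, 10, 10, 10, 10], "dp": [[0.2, 0, 0], [0.2, 0, -0.4], [0, 0, -1], [0, 0, -1], [0, 0, 0]], "twist": [0, 0, 0, 0, 0]}}

```text
time: 26.6
tool_pos: [467.3, 1.6, 148.4]
tcp_rot: [-3.14, 0.005, -2.906]
contact_force: [-0.3, -0.9, -2.6]
grip_width: 27.4
finger_force: 30.0
```

```bash
python3 top.py | sed -n '1,7p'; python3 ang.py
```

```text
row edges [(287, 12), (288, 10), (286, 10), (289, 7), (285, 5), (290, 4)] sat [ 8  9  8  7  9  7  5 10]
285 sat run 247 368 grad 252 317
290 sat run 248 367 grad 270 348
295 sat run 248 367 grad 270 348
300 sat run 240 379 grad 270 348
310 sat run 238 373 grad 271 347
320 sat run 248 371 grad 270 348
tool [466.3   1.8 147.1] [ 0.1 -0.1 -2. ] t 26.65
back 25 15 x at tip -34.6 tilt deg -7.0 z range -102.0 2.0
[[-34, 2], [-34, -2], [-34, -5], [-34, -8], [-34, -12], [-33, -15], [-33, -19], [-33, -22], [-32, -25], [-30, -29], [-28, -34], [-26, -38], [-24, -42], [-10, -50], [-15, -70], [-24, -69], [-28, -71], [-28, -75], [-28, -78], [-28, -82], [-29, -85], [-29, -89], [-27, -93], [-24, -98], [-21, -102]]
front 14 6 x at tip -1.1 tilt deg -8.1 z range -61.0 -11.0
[[2, -11], [3, -15], [3, -18], [3, -22], [3, -25], [3, -28], [3, -32], [3, -35], [4, -39], [6, -43], [21, -52], [24, -56], [28, -61], [-47, -37]]
```

The bar is now within about 3° of vertical. Carry it over the gap and lower.

Request:
{"op": "arm_command", "data": {"gripper": [10, 10, 10, 10, 10], "dp": [[-0.5, -0.1, -0.2], [-0.9, 0, 0], [-0.9, 0, 0], [-0.7, 0, 0], [-0.36, 0, 0]], "twist": [0, 0, 0, 0, 0]}}

```text
time: 27.38
tool_pos: [548.0, 19.3, 149.9]
tcp_rot: [3.141, -0.002, -2.905]
contact_force: [0.5, -0.2, -2.2]
grip_width: 27.9
finger_force: 30.0
```

Request:
{"op": "arm_command", "data": {"gripper": [10, 10, 10, 10, 10], "dp": [[0, 0, 0.3], [0, 0, 0.8], [0, 0, 0.8], [0, 0, 0.4], [0, 0, 0]], "twist": [0, 0, 0, 0, 0]}}

```text
time: 28.0
tool_pos: [547.2, 19.1, 93.0]
tcp_rot: [3.141, -0.002, -2.906]
contact_force: [0.0, 0.5, -1.7]
grip_width: 27.6
finger_force: 30.0
```

Request:
{"op": "arm_command", "data": {"gripper": [10, 10, 10, 10, 10], "dp": [[0, 0, 0.12], [0, 0, 0.1], [0, 0, 0.08], [0, 0, 0.04], [0, 0, 0]], "twist": [0, 0, 0, 0, 0]}}

```text
time: 28.62
tool_pos: [548.0, 19.1, 85.2]
tcp_rot: [3.142, 0.0, -2.906]
contact_force: [-0.3, -0.7, -1.2]
grip_width: 27.7
finger_force: 30.0
```

Request:
{"op": "arm_command", "data": {"gripper": [10, 10, 10, 10, 10], "dp": [[0, 0, 0.05], [0, 0, 0.05], [0, 0, 0.04], [0, 0, 0.03], [0, 0, 0]], "twist": [0, 0, 0, 0, 0]}}

```text
time: 29.25
tool_pos: [548.0, 19.1, 80.9]
tcp_rot: [3.141, -0.0, -2.906]
contact_force: [1.4, -0.3, -1.5]
grip_width: 27.9
finger_force: 30.0
```

Request:
{"op": "arm_command", "data": {"gripper": [10, 10, 10, 10, 10], "dp": [[0, 0, 0.05], [0, 0, 0.05], [0, 0, 0.04], [0, 0, 0.03], [0, 0, 0]], "twist": [0, 0, 0, 0, 0]}}

```text
time: 29.88
tool_pos: [547.9, 19.1, 76.6]
tcp_rot: [3.141, -0.0, -2.906]
contact_force: [0.5, 0.6, -3.7]
grip_width: 27.9
finger_force: 30.0
```

Request:
{"op": "arm_command", "data": {"gripper": [10, 10, 10, 10, 10], "dp": [[0, 0, 0.04], [0, 0, 0.04], [0, 0, 0.04], [0, 0, 0.03], [0, 0, 0]], "twist": [0, 0, 0, 0, 0]}}

```text
time: 30.5
tool_pos: [549.1, 19.3, 75.1]
tcp_rot: [-3.141, 0.003, -2.905]
contact_force: [-1.2, 1.4, 13.2]
grip_width: 27.8
finger_force: 30.0
```

```bash
python3 top.py | sed -n '1,3p;$p'; python3 side.py | head -14
```

```text
row edges [(288, 12), (289, 11), (287, 10), (290, 7), (286, 5), (291, 4)] sat [ 4 12  8 11  9  9  7  7]
285 sat run 229 389 grad 249 315
290 sat run 229 389 grad 270 348
285 77 tool x,z of top back edge [ 25.4 -32.6]
tool [549.2  19.2  75.1] tip px [329. 220.]
218 [(320, 350, -36, 104, 62, 68)]
220 [(320, 351, -36, 97, 66, 60)]
222 [(320, 354, -36, 90, 76, 48)]
224 [(303, 312, -89, 103, -61, 93), (320, 355, -36, 83, 80, 40)]
226 [(302, 314, -92, 97, -55, 83), (317, 356, -46, 80, 84, 31)]
228 [(302, 356, -92, 90, 84, 24)]
230 [(302, 357, -93, 84, 88, 15)]
232 [(300, 359, -99, 79, 96, 5)]
234 [(296, 362, -111, 77, 107, -7)]
236 [(296, 362, -111, 70, 107, -15)]
238 [(296, 362, -112, 63, 107, -23)]
240 [(297, 361, -109, 55, 104, -29)]
242 [(298, 356, -106, 47, 87, -30)]
```

Bed contact at 13 N. Ease off and release slowly.

Request:
{"op": "arm_command", "data": {"gripper": [10, 10, 29, 30, 31], "dp": [[0, 0, -0.04], [0, 0, 0], [0, 0, 0], [0, 0, 0], [0, 0, 0]], "twist": [0, 0, 0, 0, 0]}}

```text
time: 31.22
tool_pos: [547.8, 19.1, 73.7]
tcp_rot: [3.141, -0.001, -2.906]
contact_force: [0.0, -0.4, 0.3]
grip_width: 31.2
finger_force: 0.0
```

Request:
{"op": "arm_command", "data": {"gripper": [33, 36, 40, 46, 52], "dp": [[0, 0, 0], [0, 0, 0], [0, 0, 0], [0, 0, 0], [0, 0, 0]], "twist": [0, 0, 0, 0, 0]}}

```text
time: 31.85
tool_pos: [548.0, 19.1, 74.0]
tcp_rot: [3.142, 0.0, -2.906]
contact_force: [0.4, 0.2, 0.9]
grip_width: 50.5
finger_force: 0.0
```

```bash
python3 top.py | sed -n '1,7p'; python3 -c "
from h import *
o=get_obs();print(o['tool_pos'],o['contact_force'])
a=np.radians(193.5);f=-np.array([np.cos(a),np.sin(a),0]);l=np.array([-f[1],f[0],0])
t=o['tool_pos']
for b in (-31,-28,-25,-22,-19): print(b,[wproj(t*[1,1,0]+[0,0,115]+b*f+s*l,o).round().tolist() for s in(-14,14)],[wproj(t*[1,1,0]+[0,0,115]+(b+28)*f+s*l,o).round().tolist() for s in(-14,14)])
"
```

```text
row edges [(305, 9), (304, 8), (306, 7), (303, 7), (307, 5), (302, 5)] sat [ 8  8 11  8  7  9  9 11]
285 sat run 228 390 grad 249 317
290 sat run 229 389 grad 255 363
295 sat run 226 391 grad 255 363
300 sat run 214 405 grad 255 363
310 sat run 207 412 grad 270 348
320 sat run 208 411 grad 270 348
[548.00997574  19.08852668  73.98618891] [-0.33364068  0.28038591 -0.11821078]
-31 [[268.0, 279.0], [351.0, 279.0]] [[271.0, 350.0], [347.0, 350.0]]
-28 [[268.0, 287.0], [350.0, 287.0]] [[271.0, 357.0], [347.0, 357.0]]
-25 [[268.0, 295.0], [350.0, 295.0]] [[272.0, 363.0], [347.0, 363.0]]
-22 [[269.0, 303.0], [350.0, 303.0]] [[272.0, 370.0], [346.0, 370.0]]
-19 [[269.0, 311.0], [349.0, 311.0]] [[272.0, 376.0], [346.0, 376.0]]
```

The bar settled upright: its top edge row went from 288 to 305, putting its centre at about vise x = 31 mm, mid-gap. Retreat upward, go round behind the post.

Request:
{"op": "arm_command", "data": {"gripper": [56, 60, 60, 60, 60], "dp": [[0, 0, 0], [0, 0, -0.6], [0, 0, -1], [0, 0, -1], [0, 0, -0.8]], "twist": [0, 0, 0, 0, 0]}}

```text
time: 32.52
tool_pos: [548.4, 19.1, 161.2]
tcp_rot: [-3.141, 0.002, -2.906]
contact_force: [0.3, 0.3, -0.3]
grip_width: 60.0
finger_force: 0.0
```

Request:
{"op": "arm_command", "data": {"gripper": [50, 30, 10, 0, 0], "dp": [[-0.4, 0, 0], [-0.9, 0, 0], [-1, 0, 0], [-0.9, 0, 0], [-0.5, 0, 0]], "twist": [0, 0, 0, 0, 0]}}

```text
time: 33.15
tool_pos: [638.9, 41.2, 157.8]
tcp_rot: [3.141, -0.001, -2.905]
contact_force: [-0.6, -0.8, -0.3]
grip_width: 14.7
finger_force: 0.0
```

Run:
```python
from h import *
o=get_obs();print(o["tool_pos"].round(1),o["tcp_rot"][2],o["grip_width"])
w=capture("wrist")[:,:,::-1].copy();cv2.imwrite("pics/w10.png",w)
f=np.array([.973,.23,0]);l=np.array([-.23,.973,0]);F=np.array([511,10,0.])
# expected bar top corners & post top corners & search dark post centroid
print("bar top exp",[wproj(F+(31+a)*f+b*l+[0,0,115],o).round().tolist() for a in(-14,14) for b in(-14,14)])
print("post exp",[wproj(F+(57+36+a)*f+b*l+[0,0,100],o).round().tolist() for a in(-12,12) for b in(-8,8)])
g=cv2.GaussianBlur(cv2.cvtColor(w,cv2.COLOR_BGR2GRAY),(3,3),0)
c=wproj(F+31*f+[0,0,115],o).astype(int);p=wproj(F+93*f+[0,0,100],o).astype(int)
for q in(c,p):
  print(q,"col",g[max(q[1]-60,0):q[1]+70:4,q[0]],"row",g[min(q[1],479),q[0]-64:q[0]+68:4])
```

```text
[638.9  41.2 157.8] -2.905339712756861 14.682899446289717
bar top exp [[282.0, 72.0], [335.0, 72.0], [282.0, 123.0], [335.0, 123.0]]
post exp [[294.0, 186.0], [322.0, 186.0], [294.0, 226.0], [321.0, 226.0]]
[308  97] col [ 65  67  67  67  66  83  85  47  45  83 110 117 137 159 172 177 177 178
 177 176 177 154  76  57  68  68  70 106 156 119 112 112 112] row [ 83  73 100  97  75  66  65  65  66  69  89 105 105 106 105 119 177 177
 178 179 178 179 177  92  63  64  64  64  63  94  96  87  65]
[307 206] col [122 153 111 113 112 112 111 111 111  73  35  43  47  48  49  47  47  52
  57  64  72 133 138 137 136 137 138 137 108  94  97  95  91] row [ 77  68  78  66  68  68  69  68  68  68  69  69  69  61  46  47  47  64
  68  67  92 109 109 111 110 110 110 111 111 112 110 124 116]
```

The bar top at rows ~73-122, cols 284-334 (expected 72-123, 282-335) and the post at rows 186-226 match expectations: the bar stands upright mid-gap. Lower behind the post and push.

Request:
{"op": "arm_command", "data": {"gripper": [0, 0, 0, 0, 0], "dp": [[0, 0, 0.6], [0, 0, 0.9], [0, 0, 0.9], [0, 0, 0.7], [0, 0, 0.25]], "twist": [0, 0, 0, 0, 0]}}

```text
time: 33.83
tool_pos: [636.9, 40.7, 73.4]
tcp_rot: [3.141, -0.003, -2.906]
contact_force: [-0.5, 0.8, 0.1]
grip_width: 0.5
finger_force: 0.0
```

Request:
{"op": "arm_command", "data": {"gripper": [0, 0, 0, 0, 0], "dp": [[0.2, 0, 0], [0.2, 0, 0], [0.1, 0, 0], [0.1, 0, 0], [0.1, 0, 0]], "twist": [0, 0, 0, 0, 0]}}

```text
time: 34.45
tool_pos: [622.1, 36.8, 75.9]
tcp_rot: [-3.141, 0.003, -2.906]
contact_force: [4.2, 1.4, 0.5]
grip_width: 0.4
finger_force: 2.1
```

Request:
{"op": "arm_command", "data": {"gripper": [0, 0, 0, 0, 0], "dp": [[0.1, 0, 0], [0.1, 0, 0], [0.1, 0, 0], [0.1, 0, 0], [0.1, 0, 0]], "twist": [0, 0, 0, 0, 0]}}

```text
time: 35.08
tool_pos: [609.0, 33.6, 75.5]
tcp_rot: [-3.141, 0.001, -2.906]
contact_force: [5.8, 1.6, 2.5]
grip_width: 0.6
finger_force: 2.5
```

Request:
{"op": "arm_command", "data": {"gripper": [0, 0, 0, 0, 0], "dp": [[0.08, 0, 0], [0.08, 0, 0], [0.08, 0, 0], [0.08, 0, 0], [0.08, 0, 0]], "twist": [0, 0, 0, 0, 0]}}

```text
time: 35.7
tool_pos: [598.9, 31.3, 75.2]
tcp_rot: [-3.142, 0.0, -2.905]
contact_force: [5.4, 0.1, 4.1]
grip_width: 0.5
finger_force: 2.4
```

Request:
{"op": "arm_command", "data": {"gripper": [0, 0, 0, 0, 0], "dp": [[0.05, 0, 0], [0.05, 0, 0], [0.05, 0, 0], [0.05, 0, 0], [0.04, 0, 0]], "twist": [0, 0, 0, 0, 0]}}

```text
time: 36.33
tool_pos: [593.7, 30.0, 75.2]
tcp_rot: [-3.141, 0.001, -2.906]
contact_force: [7.9, 0.4, 0.7]
grip_width: 0.5
finger_force: 4.2
```

Request:
{"op": "arm_command", "data": {"gripper": [0, 0, 0, 0, 0], "dp": [[0.04, 0, 0], [0.04, 0, 0], [0.04, 0, 0], [0.04, 0, 0], [0, 0, 0]], "twist": [0, 0, 0, 0, 0]}}

```text
time: 36.95
tool_pos: [593.6, 29.9, 75.4]
tcp_rot: [-3.141, 0.01, -2.906]
contact_force: [19.8, 5.1, -6.6]
grip_width: 0.4
finger_force: 10.3
```

The jaw stopped hard at a gap of about 28 mm with 20 N, so it is home. Retreat and verify.

Request:
{"op": "arm_command", "data": {"gripper": [0, 0, 0, 0, 0], "dp": [[0.04, 0, 0], [0, 0, 0], [-0.3, 0, 0], [-0.7, 0, 0], [-0.5, 0, -0.4]], "twist": [0, 0, 0, 0, 0]}}

```text
time: 37.58
tool_pos: [622.4, 37.9, 83.2]
tcp_rot: [3.139, -0.007, -2.905]
contact_force: [0.6, -0.4, -0.0]
grip_width: 0.6
finger_force: 0.0
```

Request:
{"op": "arm_command", "data": {"gripper": [0, 0, 0, 0, 0], "dp": [[0, 0, -0.9], [0, 0, -0.9], [0, 0, -0.9], [0, 0, -0.5], [0, 0, 0]], "twist": [0, 0, 0, 0, 0]}}

```text
time: 38.2
tool_pos: [624.3, 37.6, 165.2]
tcp_rot: [3.141, -0.001, -2.905]
contact_force: [-0.4, 0.4, 0.2]
grip_width: 0.3
finger_force: 0.0
```

Run:
```python
from h import *
o=get_obs();print(o["tool_pos"].round(1),o["contact_force"].round(1),o["time"])
w=capture("wrist")[:,:,::-1].copy();cv2.imwrite("pics/w11.png",w)
f=np.array([.973,.23,0]);l=np.array([-.23,.973,0]);F=np.array([511,10,0.])
print("bar top exp",[wproj(F+(14+a)*f+b*l+[0,0,115],o).round().tolist() for a in(-14,14) for b in(-14,14)])
print("post exp",[wproj(F+(64+a)*f+b*l+[0,0,100],o).round().tolist() for a in(-12,12) for b in(-8,8)])
g=cv2.GaussianBlur(cv2.cvtColor(w,cv2.COLOR_BGR2GRAY),(3,3),0)
c=wproj(F+14*f+[0,0,115],o).astype(int);p=wproj(F+64*f+[0,0,100],o).astype(int)
for q in(c,p):
  r0=max(q[1]-40,0);print(q,"col from",r0,g[r0:q[1]+48:4,q[0]],"row from",q[0]-48,g[q[1],q[0]-48:q[0]+52:4])
# side view: bar vertical edges (bar stands above jaw, z 65..112)
sd=capture("side")[:,:,::-1].copy();S=cv2.cvtColor(sd,cv2.COLOR_BGR2HSV)[...,1]
for z in (112,105,98,91,84,77,70):
  a=proj("side",F+0*f+14*l+[0,0,z]);b=proj("side",F+28*f-14*l+[0,0,z]);v=int(round(b[1]));r=S[v]
  print(z,v,"exp",a[0].round(1),b[0].round(1),"sat",r[int(a[0])-5:int(b[0])+7])
```

```text
[624.3  37.6 165.2] [-0.4  0.4  0.2] 38.2
bar top exp [[283.0, 71.0], [334.0, 71.0], [283.0, 120.0], [334.0, 120.0]]
post exp [[295.0, 162.0], [322.0, 162.0], [295.0, 201.0], [321.0, 201.0]]
[308  95] col from 55 [ 66  67  68  73 119 107 119 140 161 174 176 178 177 177 177 143  52  88
  87  66  69  96] row from 260 [ 69  66  66  66  65  65  77 106 105 105 105 119 176 178 178 178 178 179
 172  72  65  64  64  65  65]
[308 181] col from 141 [111 113 112 113  61  65  70  69  71  67  57  46  50  53  76 113 113 112
 112 113 113 112] row from 260 [ 69  69  68  69  85  94  86  69  69  53  45  44  57  67  68  63 105 109
 110 112 111 111 111 112 112]
112 213 exp 314.1 327.8 sat [123 122 121 122 118  95  36  13  13  13  13  11  11   9   9  13  17  41
 100 121 121 117 113  91  27]
105 215 exp 314.1 327.8 sat [123 123 122 121 118  96  47  12  13  16   9  12  12  13  10   7  10  26
  51  47  37  26  18   9  14]
98 217 exp 314.1 327.8 sat [120 121 125 123 118  96  42  13   7  14  10  14  10  17  17   7   7   6
   3  11  10  13   8  14  14]
91 219 exp 314.1 327.8 sat [118 120 121 123 118  94  48  15   7   4  17  10  10   7  13  10  13   6
   8  13  12  13  12  20   8]
84 221 exp 314.1 327.8 sat [ 95 101 115 123 122  98  46   9  10  15  14  14  17  10  14  14   7  10
   3   9  10  11  11  12  13]
77 223 exp 314.2 327.7 sat [ 15  44  83 110 119 102  48  16   6  10  10  10  10  10  13  10  13   3
   6  11  13  12  15  12   6]
70 225 exp 314.2 327.7 sat [17  7 15 54 79 70 39 10 10 14 10 10 10 14 10 13 13  7  3 10 18 13 13 12
 12]
```

The bar is upright: its side-view edge stays in one column over all heights. Its top and the post both sit at the shut position, and the robot touches nothing.

```bash
python3 -c "
from plant import *
print(close_job())"
```

```text
the job is handed in; nothing more can be done
None
```

The job is handed in at about 38 s of the 67 s allowed: the thick square bar went from the bin to the cradle and was let go, retaken by its upper end, stood on the vise bed and clamped upright between both jaws (final check from camera edges; no verdict was returned), and nothing else was touched as far as I can tell.

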